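# Fit up a post foot on its base plate, ready for tacking

### The job

Fit up the post foot on the base plate, calling the side with the welded lip the back: stand the tall pipe stub on the chalk cross in the middle, and put the round cap centred on top of it. Stand the square-tube offcut on the long chalk line to the left of the pipe and the H-beam offcut on that line to its right, each square to the plate with a gap of about 25 mm to the pipe, and lay the flat bar in front of the pipe, centred along the short front chalk line and parallel to the lip. Leave the short pipe stub, brush, hammer and magnet where they lie.

Things in the scene. Friction and masses are not known exactly. Their poses are not given: they have to be found in the camera images.
- base_plate: Rusty plate fixed to the bench, 200 (x) by 220 (y), 8 mm thick; origin at the centre of its underside. A lip 10 mm thick, top 34 mm up, along its +x edge is the back (away from the robot within 0.4 rad); left is +y. Chalk: a long line along y through the centre, a 75 mm line along x crossing it at the centre; a front line along y, 110 mm long with end ticks, at x = -75 mm, centred on y = 0.
- pipe: Tall pipe stub, bare steel, standing on end: outside diameter 50 mm, bore 40 mm, height 50 mm, about 0.2 kg. Origin at the centre of its lower end, z up its axis.
- tube: Square-tube offcut, bare steel, standing on end: 40 x 40 mm outside, 4 mm wall, 45 mm high, about 0.2 kg. Origin at the centre of its lower end; x and y are square to its faces.
- beam: H-beam offcut, bare steel, standing on end so that the H shows from above, 45 mm high, about 0.25 kg. Two flanges, each 40 mm long (along y) and 6 mm thick, with outer faces 50 mm apart (along x), joined by a 6 mm web along x. Origin at the centre of its lower end. It may stand either way round so long as it is square to the plate.
- bar: Flat bar offcut, bare steel, lying flat: 25 mm (x) by 80 mm (its length, y), 12 mm thick, about 0.2 kg. Origin at the centre of its underside.
- cap: Round cap, a solid bare steel disc lying flat: diameter 58 mm, 12 mm thick, about 0.25 kg. Origin at the centre of its underside.
- short_pipe: Short pipe stub, not wanted, to be left alone: like the tall one (50 mm outside, 40 mm bore) but only 22 mm high. Origin at the centre of its lower end. It and the five parts above start on a loose grid, neighbours about 105 mm apart, on a fixed 4 mm plywood board.
- brush: Wire brush, wooden back 200 x 26 mm, 30 mm high, bristles down, standing on the bench between the base plate and the plywood, roughly pointing away from the robot Leave alone. Origin near the middle of its length.
- hammer: Hammer, 260 mm long, lying crosswise at the far side of the bench. Leave alone. Origin near the middle of its length.
- magnet: Red welding magnet, a flat stepped triangle about 78 x 65 mm and 16 mm thick, lying at the far side of the bench. Leave alone. Origin under its middle.
Mind the look-alikes: they are no part of the job. What is shaped like the tube but purple is not meant.

How it is judged:
By the outcome, as a careful person would: the job done as asked, in the order asked, and still so for the second after the job is handed in, with the robot touching nothing.
It also fails if it takes over 134 s, if anything falls off the work surface, if the arm or the gripper's body presses on something with over 40 N, if the wrist force passes 120 N, or if a joint passes its speed limit or range.

### The arm

A 6-joint arm with a two-finger parallel gripper is mounted at the origin on the work surface. World frame = base frame: x ahead of the robot, y to its left, z up, the work surface at z = 0. Lengths are in m, angles in degrees, forces in N, time in s.
With the tool pointing down it reaches from about 0.375 to 0.9 m from the base axis. Payload 3.1 kg.
Tool frame: the origin (TCP) lies midway between the tips of the shut fingers; the grasp point (between the pads) lies bot.hold_point_z behind it (bot.hold_point_z is the distance from the TCP to the grasp point, in m); z points along the fingers, y is the direction in which the jaws open and shut (so a half turn about z gives the same grasp; the last joint's range is limited). The gripper opens to 87 mm and grips with 3 to 60 N. Pads are 19 mm wide; open, the fingers measure 117 mm over their backs; the gripper's body (75 mm by 190 mm) begins 51 mm behind the grasp point.
Start: joints at [-10.227, 30.224, 82.088, -0, 67.689, -10.227], TCP at [0.625, 0, 0.223] pointing down, gripper open.
Joint ranges: [-176.69, 176.69], [-43.24, 126.21], [12.49, 139.97], [-82, 262], [0, 151.66], [-163.58, 163.58]. Speed limits (degrees/s): [159.86, 159.86, 180, 180, 180, 180].

### API

Orientations are given as a 3x3 rotation matrix whose columns are the frame's x, y, z axes.
In Python, from rig import bot, vision gives the robot as it stands.
- The arm moves only by the shell command python3 -m inch 'ROWS'. ROWS is JSON, a list of rows, each a list of 5 numbers: the finger opening in mm, from 0 to 87, then the shift along the tool's x, y, z in mm, then the turn about the tool's z in rad. In form: [[hand, dx, dy, dz, roll], ...]. A call has 1 to 8 rows; each row is the pose to reach, as a shift and turn from the pose measured when the call began, along the tool's axes at that moment; what a row does not reach only later rows make up. A row lasts 1/10 s, in which the tool goes at most 50 mm and 8.59 degrees, less where a joint would pass 70% of its speed; a pose out of reach is approached as far as the arm can. A call with a gripper value outside its range is refused whole. The fingers move at their own pace and stop on an object; the grip force is fixed at half the most. Time passes only in rows, so rows that repeat a pose let the fingers close. It gives the time, the measured TCP pose, the force and the opening at its end, in the units of the state.
- bot.read_state(): the state, without advancing time (a new reading comes with each control period).
- vision.capture(name): name is "scene" or "side" or "wrist"; returns (picture, depth): 480x640x3 uint8, red, green, blue; 480x640 float32, m along the optical axis (not along the pixel's ray), 0 where there is no reading.
- vision.camera_model(name): a dict with "intrinsics" (3x3 intrinsics, pixels), "camera_from_world" (4x4, takes a point from world to camera coordinates). Camera axes: x right, y down, z forward; pixel columns grow to the right and rows downward; lengths in m; the calibration is good to about 2 mm. The wrist camera is an equidistant fisheye: a pixel r from the principal point sees the ray r / f radians off the axis. A picture is of the moment at which its call begins: read the wrist's pose just before it. camera_model takes no time and is no camera call; for the wrist camera it gives the pose at the moment of the call.
- bot.hand_in(): hands the job in, once; it reports no verdict.
The state is a dict: "time_s": time; "joint_positions": joint angles; "qvel": joint speeds; "tau": joint torques, N m; "position": TCP position; "tcp_rot": TCP orientation; "force": force on the tool from outside, world axes, zero at the start; "moment": the same for the moment, N m; "opening": opening from 0.0 (shut) to 1.0 (fully open).
Only numpy, scipy, OpenCV 4.12 (cv2) and the standard library are available. Lean on these libraries where they do the work, as an engineer would, in place of code of your own. Each camera call takes 0.05 s, during which the arm holds its last target. There are 200 camera calls.

## Working session

There is one attempt and no reset: what is moved stays moved. The work goes in short steps, Python scripts to look and compute and a shell command to move; the robot and the scene stay as the last step left them, time stands still between calls to the robot, and variables do not carry over. Pictures are saved under pics/ and viewed, about 12 in all and at most 16, crops included, and the job is handed in when it is done.

```bash
ls; mkdir -p pics
python3 - <<'E'
from rig import bot, vision
import cv2, numpy as np
print(bot.hold_point_z, bot.read_state())
for n in ("scene","side","wrist"):
    p,d=vision.capture(n); cv2.imwrite(f"pics/{n}0.png",p[:,:,::-1]); np.save(f"pics/{n}0d.npy",d)
    m=vision.camera_model(n); print(n,np.round(m["intrinsics"],1).tolist(),np.round(m["camera_from_world"],3).tolist(), [k for k in m])
E
```

```text
pics
0.0187 {'time_s': 0.0, 'joint_positions': array([-1.02284171e+01,  3.02781052e+01,  8.21571722e+01, -1.02589891e-03,
        6.76872063e+01, -1.02285114e+01]), 'qvel': array([-0.10789631, -0.01004068, -0.04618653, -0.06372195, -0.02028609,
       -0.03482218]), 'tau': array([-5.45745443e-04, -4.40045428e+01, -1.76593530e+01,  6.32597599e-02,
        5.83207863e-02, -1.53719384e-04]), 'position': array([6.24269516e-01, 1.43908709e-04, 2.21576486e-01]), 'tcp_rot': array([[-8.07772610e-06,  9.99997781e-01, -2.10670995e-03],
       [ 9.99999934e-01,  8.84312047e-06,  3.63303587e-04],
       [ 3.63321411e-04, -2.10670688e-03, -9.99997715e-01]]), 'force': array([-0.52802825,  1.02539016, -0.4595638 ]), 'moment': array([-0.01851639, -0.007344  , -0.01834727]), 'opening': 0.9994532039718569}
scene [[587.4, 0.0, 326.7], [0.0, 587.4, 235.8], [0.0, 0.0, 1.0]] [[-0.815, 0.579, -0.008, 0.446], [0.428, 0.593, -0.682, -0.206], [-0.39, -0.56, -0.731, 1.544], [0.0, 0.0, 0.0, 1.0]] ['intrinsics', 'camera_from_world']
side [[529.1, 0.0, 323.9], [0.0, 529.1, 237.9], [0.0, 0.0, 1.0]] [[0.985, -0.173, 0.019, -0.54], [-0.076, -0.527, -0.846, 0.078], [0.156, 0.832, -0.532, 1.194], [0.0, 0.0, 0.0, 1.0]] ['intrinsics', 'camera_from_world']
wrist [[371.6, 0.0, 317.9], [0.0, 371.6, 236.6], [0.0, 0.0, 1.0]] [[1.0, -0.001, -0.002, -0.623], [-0.0, -0.964, 0.266, -0.032], [-0.002, -0.266, -0.964, 0.39], [0.0, 0.0, 0.0, 1.0]] ['intrinsics', 'camera_from_world']
```

View pics/scene0.png

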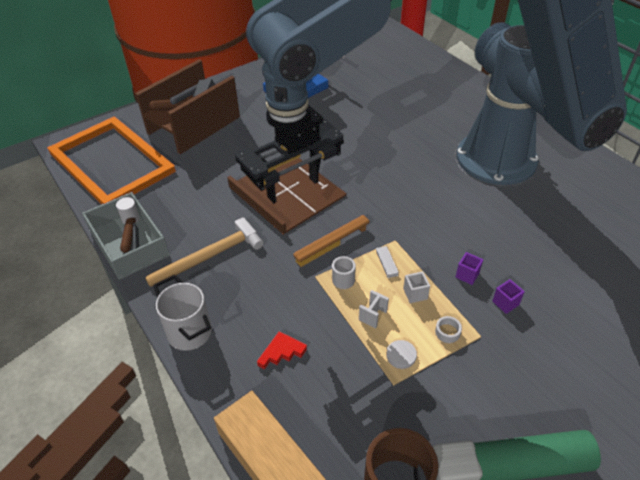

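View pics/wrist0.png

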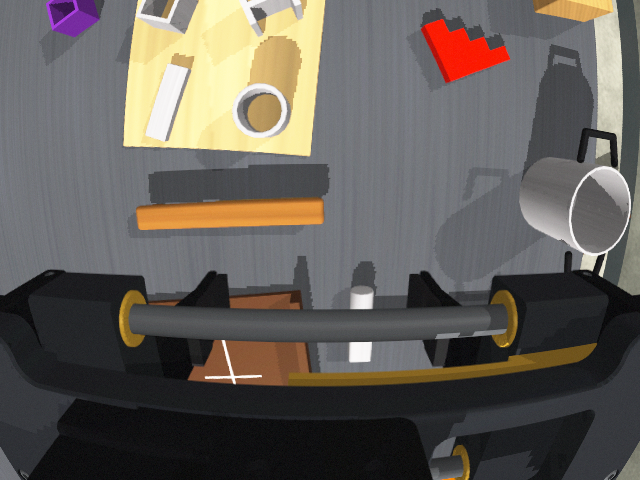

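```bash
cat > h.py <<'E'
import numpy as np, cv2
from rig import bot, vision
def cloud(d,m):
    K=m["intrinsics"];T=np.linalg.inv(m["camera_from_world"])
    v,u=np.mgrid[:480,:640]
    P=np.stack([(u-K[0,2])/K[0,0]*d,(v-K[1,2])/K[1,1]*d,d],-1)
    W=P@T[:3,:3].T+T[:3,3]; W[d==0]=np.nan; return W
def rays(px,m,fish=False):
    K=m["intrinsics"];T=np.linalg.inv(m["camera_from_world"]);px=np.atleast_2d(px).astype(float)
    q=(px-K[:2,2])/[K[0,0],K[1,1]]
    if fish:
        r=np.linalg.norm(q,axis=1,keepdims=True)+1e-12
        D=np.hstack([q/r*np.sin(r),np.cos(r)])
    else: D=np.hstack([q,np.ones((len(q),1))])
    return T[:3,3],D@T[:3,:3].T
def hit(px,m,z,fish=False):
    o,D=rays(px,m,fish); return (o+D*((z-o[2])/D[:,2:]))[:,:2]
def proj(P,m,fish=False):
    K=m["intrinsics"];T=m["camera_from_world"];C=np.atleast_2d(P)@T[:3,:3].T+T[:3,3]
    if fish:
        r=np.linalg.norm(C[:,:2],axis=1,keepdims=True);q=C[:,:2]/r*np.arctan2(r,C[:,2:])
    else: q=C[:,:2]/C[:,2:]
    return q*[K[0,0],K[1,1]]+K[:2,2]
def save(n,img): cv2.imwrite(f"pics/{n}.png",img[:,:,::-1])
E
python3 - <<'E'
from h import *
for n in ("scene","side"):
    img=cv2.imread(f"pics/{n}0.png")[:,:,::-1]; d=np.load(f"pics/{n}0d.npy"); m=vision.camera_model(n)
    W=cloud(d,m); z=W[...,2]
    b=(np.abs(W[...,0]-.6)<.35)&(W[...,1]>-.5)&(W[...,1]<.75)
    print(n,"table z",np.nanmedian(z[b&(np.abs(z)<.01)]), np.nanstd(z[b&(np.abs(z)<.002)]))
    mask=(b&(z>.012)&(z<.075)).astype(np.uint8)
    k,L,S,C=cv2.connectedComponentsWithStats(mask)
    for i in range(1,k):
        if S[i,4]<60: continue
        q=W[L==i]; t=np.percentile(q[:,2],90); q2=q[np.abs(q[:,2]-t)<.004]
        (c,s,a)=cv2.minAreaRect((q2[:,:2]*1000).astype(np.float32))
        print(np.round(C[i]),S[i,4],"top %.4f"%t,"rect",np.round(c,1),np.round(s,1),round(a,1),img[L==i].mean(0).astype(int))
E
```

```text
scene table z 0.0006059663791639913 0.0010785567332085256
[131. 218.] 3395 top 0.0604 rect [ 897.2 -279.1] [187.4 103.9] 89.7 [119  99  81]
[257. 203.] 612 top 0.0354 rect [ 611.3 -202. ] [ 12.5 224.1] 5.9 [79 55 42]
[330. 239.] 957 top 0.0319 rect [530.8  -0.9] [199.1  28.9] 1.3 [142  98  59]
[208. 251.] 1447 top 0.0270 rect [ 785.9 -149.9] [ 91.3 257. ] 80.8 [168 143 113]
[386. 260.] 331 top 0.0184 rect [468.4 116.8] [83.  26.2] 69.6 [193 190 192]
[469. 266.] 491 top 0.0454 rect [345.4 240.9] [45.1 40.6] 22.9 [ 86  42 112]
[343. 271.] 604 top 0.0540 rect [573.3  97.5] [48.9 48. ] 61.1 [131 129 130]
[416. 286.] 582 top 0.0491 rect [473.2 215.6] [43.9 42.9] 71.0 [136 133 133]
[508. 294.] 573 top 0.0455 rect [333.4 341.1] [45.1 41.9] 1.3 [ 82  40 107]
[180. 304.] 740 top 0.0699 rect [895.4  -8.4] [35.4 80.9] 79.2 [108 107 108]
[373. 307.] 562 top 0.0498 rect [578.6 207.7] [54.6 39.7] 21.6 [144 141 141]
[195. 327.] 174 top 0.0726 rect [897.5  62.7] [39.6  8.1] 1.7 [99 98 99]
[448. 328.] 333 top 0.0278 rect [484.8 326.4] [49.2 48.7] 52.2 [154 151 151]
[182. 337.] 452 top 0.0633 rect [93
[... 875 characters left out ...]
4. 208.] 867 top 0.0495 rect [577.8 153. ] [166.2  57.7] 89.2 [165 162 162]
[395. 208.] 223 top 0.0164 rect [781.  178.5] [82.1 67.7] 24.5 [181  51  46]
[464. 208.] 156 top 0.0738 rect [916.4  50.7] [22.4 69.3] 65.6 [171 169 169]
[458. 230.] 706 top 0.0641 rect [868.9   1.8] [18.8 73.3] 28.5 [153 151 151]
[285. 226.] 166 top 0.0165 rect [467.3 114. ] [84.8 26.2] 70.1 [190 185 182]
[317. 246.] 809 top 0.0298 rect [530.   -4.5] [198.7  31.7] 1.8 [154 110  71]
[372. 299.] 678 top 0.0336 rect [ 611.2 -204.6] [ 12.1 222.1] 6.0 [69 49 37]
[492. 297.] 4549 top 0.0583 rect [ 896.9 -280.1] [105.  184.7] 0.0 [127 123 113]
[518. 374.] 1717 top 0.0198 rect [ 814.7 -471.5] [202.7  84.9] 8.4 [175  99  46]
```

View pics/side0.png

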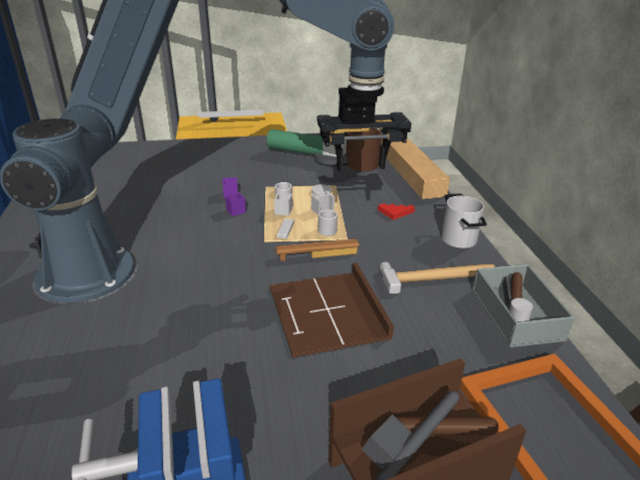

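Run:
```python
from h import *
c0,c5=np.array([516.8,-213]),np.radians(5.9)
R=np.array([[np.cos(c5),-np.sin(c5)],[np.sin(c5),np.cos(c5)]])
for n in ("scene","side","wrist"):
    f=n=="wrist"
    img=cv2.imread(f"pics/{n}0.png").astype(int); m=vision.camera_model(n)
    ys,xs=np.nonzero(img.min(2)>140)
    P=hit(np.c_[xs,ys],m,.008,f)*1000
    q=(P-c0)@R
    for nm,s,ax in (("long",(np.abs(q[:,0])<12)&(np.abs(q[:,1])>10)&(np.abs(q[:,1])<95),0),("short",(np.abs(q[:,1])<12)&(np.abs(q[:,0])>8)&(np.abs(q[:,0])<35),1),("front",(np.abs(q[:,0]+75)<8)&(np.abs(q[:,1])<48),0)):
        if s.sum()<15: continue
        k,b=np.polyfit(q[s,1-ax],q[s,ax],1); print(n,nm,s.sum(),"offset %.1f slope deg %.2f range %.0f..%.0f"%(b,np.degrees(np.arctan(k)),q[s,1-ax].min(),q[s,1-ax].max()))
m=vision.camera_model("wrist")
print("pipe wrist", hit([[261,111]],m,.054,True),"cross",hit([[233,377]],m,.008,True))
m=vision.camera_model("side"); print("cross side",hit([[329,309]],m,.008),"cap side top",0)
```

```text
scene long 62 offset -0.7 slope deg -0.19 range -33..95
scene short 21 offset -0.8 slope deg -0.17 range -33..30
scene front 28 offset -75.4 slope deg -0.24 range -44..48
side long 85 offset 0.3 slope deg -0.07 range -94..94
side short 36 offset -3.1 slope deg -0.10 range -34..32
side front 51 offset -74.5 slope deg -0.07 range -45..48
wrist long 102 offset -2.7 slope deg -0.08 range -12..54
wrist short 116 offset -1.6 slope deg 0.28 range -35..35
pipe wrist [[0.57269487 0.09594058]] cross [[ 0.51508941 -0.21546555]]
cross side [[ 0.52081772 -0.21830414]] cap side top 0
```

```bash
python3 -m inch '[[87,48,-26,30,-0.105],[87,97,-51,70,-0.105],[87,97,-51,100,-0.105],[87,97,-51,100,-0.105],[87,97,-51,100,-0.105]]'
python3 - <<'E'
from h import *
m=vision.camera_model("wrist"); p,d=vision.capture("wrist"); save("w1",p); np.save("pics/w1d.npy",d)
print(np.round(m["camera_from_world"],4).tolist()); s=bot.read_state(); print(s["position"],s["tcp_rot"].round(4).tolist())
print("tcp px",proj([s["position"]],m,True),"pipe px",proj([[.573,.0967,.054]],m,True))
E
```

```text
time_s: 0.65
position: [0.5725, 0.0975, 0.1209]
tcp_rot: [[-0.106, 0.994, -0.004], [0.994, 0.106, -0.0], [0.0, -0.004, -1.0]]
force: [0.6, -0.7, 0.6]
opening: 0.997
[[0.9944, 0.1056, -0.0045, -0.5775], [0.103, -0.9584, 0.2662, 0.0291], [0.0238, -0.2652, -0.9639, 0.304], [0.0, 0.0, 0.0, 1.0]]
[0.57458523 0.09675527 0.12236469] [[-0.1051, 0.9945, 0.0], [0.9945, 0.1051, -0.0001], [-0.0002, 0.0, -1.0]]
tcp px [[325.28432212 296.08764347]] pipe px [[321.31828296 251.77179454]]
```

View pics/w1.png

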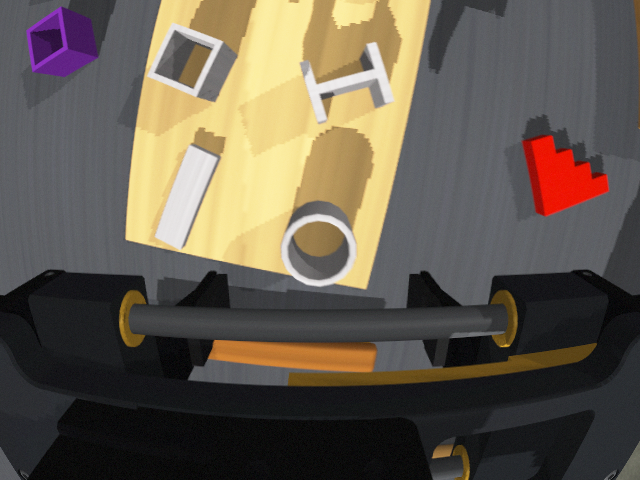

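```bash
python3 -m inch '[[87,0,-1,40,0],[87,0,-1,80,0],[87,0,-1,102,0],[87,0,-1,102,0],[87,0,-1,102,0],[40,0,-1,102,0],[40,0,-1,102,0],[40,0,-1,102,0]]'; python3 -m inch '[[40,0,0,0,0],[40,0,0,0,0],[40,0,0,0,0],[40,0,0,0,0],[40,0,0,0,0]]';python3 -m inch '[[40,0,0,-40,0],[40,0,0,-80,0],[40,0,0,-80,0]]'
python3 - <<'E'
from h import *
m=vision.camera_model("wrist"); p,d=vision.capture("wrist"); save("w2",p)
S=[bot.read_state()["position"] for _ in range(5)]; print(np.array(S))
E
```

```text
time_s: 1.5
position: [0.5746, 0.0966, 0.0218]
tcp_rot: [[-0.105, 0.994, 0.003], [0.994, 0.105, -0.0], [-0.001, 0.003, -1.0]]
force: [0.7, -0.0, -0.7]
opening: 0.81
time_s: 2.0
position: [0.5728, 0.0966, 0.0221]
tcp_rot: [[-0.106, 0.994, -0.001], [0.994, 0.106, -0.0], [-0.0, -0.001, -1.0]]
force: [-2.9, -1.2, 5.2]
opening: 0.561
time_s: 2.3
position: [0.5768, 0.0968, 0.1064]
tcp_rot: [[-0.106, 0.994, 0.01], [0.994, 0.106, -0.001], [-0.002, 0.01, -1.0]]
force: [1.8, -0.3, -2.4]
opening: 0.571
[[0.57499271 0.09672989 0.10415989]
 [0.57499271 0.09672989 0.10415989]
 [0.57499271 0.09672989 0.10415989]
 [0.57499271 0.09672989 0.10415989]
 [0.57499271 0.09672989 0.10415989]]
```

```bash
python3 -m inch '[[40,-20,-6,0,0],[40,-60,-18,0,0],[40,-105,-31,0,0],[40,-150,-45,0,0],[40,-195,-58,0,0],[40,-240,-72,0,0],[40,-280,-84,0,0],[40,-304,-91,0,0]]'; python3 -m inch '[[40,0,0,20,0],[40,0,0,40,0],[40,0,0,40,0],[40,0,0,40,0]]'
python3 - <<'E'
from h import *
m=vision.camera_model("wrist"); p,d=vision.capture("wrist"); save("w3",p)
s=bot.read_state();P=s["position"]; print(P, s["tcp_rot"].round(3).tolist(),s["force"])
c=np.array([516.4,-214.9])/1000; r=s["tcp_rot"]; print("to go tool mm",(r.T@(np.r_[c,.027]-P)*1000).round(1), "plate yaw now",np.degrees(np.arctan2(r[1,1],r[0,1])))
print(proj([np.r_[c,.008],np.r_[P[:2],P[2]+.032]],m,True))
E
```

```text
time_s: 3.15
position: [0.5152, -0.218, 0.1021]
tcp_rot: [[-0.103, 0.995, 0.003], [0.995, 0.103, 0.0], [-0.0, 0.003, -1.0]]
force: [0.6, -0.2, -2.7]
opening: 0.564
time_s: 3.55
position: [0.5142, -0.2171, 0.0606]
tcp_rot: [[-0.103, 0.995, -0.0], [0.995, 0.103, 0.002], [0.002, 0.0, -1.0]]
force: [0.1, 0.4, -3.4]
opening: 0.564
[ 0.51501773 -0.21748312  0.06149701] [[-0.104, 0.995, 0.002], [0.995, 0.104, 0.001], [0.001, 0.002, -1.0]] [ 0.00652841  0.1237418  -2.4032902 ]
to go tool mm [ 2.4  1.6 34.5] plate yaw now 5.961518924390621
[[324.44807106 254.63426721]
 [323.82843855 327.57381214]]
```

View pics/w3.png

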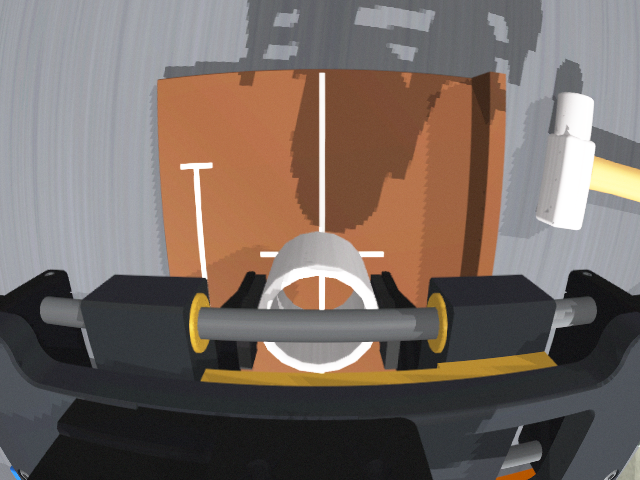

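```bash
cat >> h.py <<'E'
def circ(P):
    A=np.c_[2*P,np.ones(len(P))]; s=np.linalg.lstsq(A,(P**2).sum(1),rcond=None)[0]
    return s[:2],np.sqrt(s[2]+(s[:2]**2).sum())
E
python3 - <<'E'
from h import *
img=cv2.imread("pics/w3.png"); m=vision.camera_model("wrist"); P=bot.read_state()["position"]
mask=(img.min(2)>215).astype(np.uint8); mask[:, :250]=0; mask[:,390:]=0; mask[:300]=0
# outer lower arc: for columns, the lowest bright pixel
pts=[]
for u in range(262,379):
    v=np.nonzero(mask[340:385,u])[0]
    if len(v): pts.append((u,340+v.max()))
pts=np.array(pts); print(len(pts),pts[::15].tolist())
zt=P[2]-.018+.050
W=hit(pts,m,zt,True)*1000; c,r=circ(W); print("circle",c,r,"tcp",P*1000)
# cross
wh=(img.min(2)>200); v,u=np.nonzero(wh[80:225,315:330]); Q=hit(np.c_[u+315,v+80],m,.008,True)*1000
v,u=np.nonzero(wh[245:262,362:384]); A=hit(np.c_[u+362,v+245],m,.008,True)*1000
v,u=np.nonzero(wh[245:262,260:270]); B=hit(np.c_[u+260,v+245],m,.008,True)*1000
l1=np.cross(np.r_[Q[np.argmin(Q[:,1])],1],np.r_[Q[np.argmax(Q[:,1])],1])
k,b=np.polyfit(Q[:,1],Q[:,0],1); k2,b2=np.polyfit(np.r_[A,B][:,0],np.r_[A,B][:,1],1)
x=(k*b2+b)/(1-k*k2); print("cross",x,k2*x+b2,"yaw",np.degrees(np.arctan([-k,k2])))
E
```

```text
109 [[264, 343], [279, 359], [294, 367], [309, 371], [324, 371], [339, 368], [354, 361], [369, 347]]
circle [ 513.20694261 -216.33718635] 24.01836480730309 tcp [ 515.01772577 -217.48311915   61.49701324]
cross 515.8188895997034 -215.45290708945038 yaw [5.99720339 5.85064815]
```

```bash
python3 -m inch '[[40,0.5,2,20,0],[40,0.5,2,31,0],[40,0.5,2,34,0],[40,0.5,2,35,0],[40,0.5,2,35,0]]'; python3 -c "
from rig import bot; s=bot.read_state(); print(s['position'],s['force'])"
```

```text
time_s: 4.1
position: [0.5173, -0.2169, 0.0269]
tcp_rot: [[-0.104, 0.995, 0.003], [0.995, 0.104, 0.001], [0.0, 0.003, -1.0]]
force: [1.1, -0.1, -2.6]
opening: 0.565
[ 0.51730621 -0.2168704   0.0269321 ] [ 1.06531604 -0.06448108 -2.56060634]
```

```bash
python3 -m inch '[[40,0,0,1,0],[40,0,0,1,0],[40,0,0,2,0],[40,0,0,2,0]]';python3 -m inch '[[55,0,0,0,0],[60,0,0,0,0],[70,0,0,0,0],[75,0,0,0,0],[75,0,0,0,0],[75,0,0,-20,0],[75,0,0,-60,0],[75,0,0,-90,0]]';  python3 - <<'E'
from h import *
m=vision.camera_model("wrist"); p,d=vision.capture("wrist"); save("w4",p)
s=bot.read_state();P=s["position"]; print(P)
E
```

```text
time_s: 4.5
position: [0.5177, -0.2171, 0.0261]
tcp_rot: [[-0.104, 0.995, 0.003], [0.995, 0.104, -0.0], [-0.0, 0.003, -1.0]]
force: [-1.4, 0.3, 4.3]
opening: 0.57
time_s: 5.3
position: [0.5174, -0.2171, 0.1172]
tcp_rot: [[-0.104, 0.995, 0.003], [0.995, 0.104, -0.0], [-0.0, 0.003, -1.0]]
force: [0.3, -0.6, -0.9]
opening: 0.861
[ 0.52009254 -0.21869925  0.12191727]
```

View pics/w4.png

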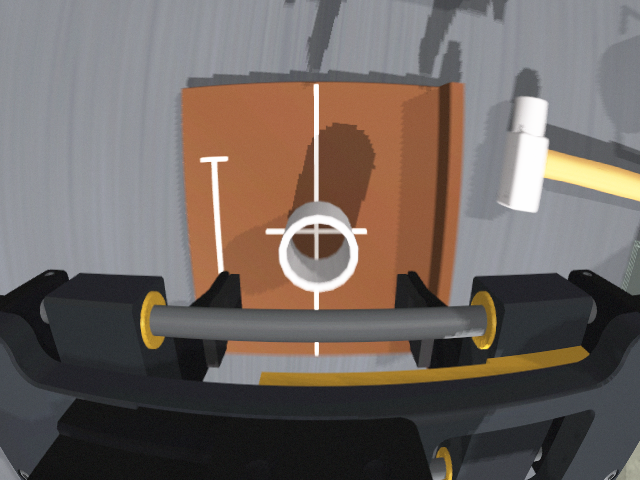

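```bash
cat >> h.py <<'E'
def ring(img,m,box,z,th=205,fish=True):
    u0,v0,u1,v1=box; s=(img[v0:v1,u0:u1].min(2)>th).astype(np.uint8)
    c=max(cv2.findContours(s,cv2.RETR_EXTERNAL,cv2.CHAIN_APPROX_NONE)[0],key=cv2.contourArea)[:,0]+[u0,v0]
    W=hit(c,m,z,fish)*1000; q,r=circ(W)
    for _ in range(5):
        e=abs(np.linalg.norm(W-q,axis=1)-r); W2=W[e<np.maximum(1.5,np.median(e)*2)]; q,r=circ(W2)
    return q,r,len(W2),len(W)
E
python3 - <<'E'
from h import *
img=cv2.imread("pics/w4.png"); m=vision.camera_model("wrist")
for th in (200,225): print(ring(img,m,(270,236,365,300),.058,th))
print("cross",hit([[317,231.5]],m,.008,True)*1000)
# side/scene checks
for n in ("scene","side"):
    p,d=vision.capture(n); save(n+"1",p); mm=vision.camera_model(n); W=cloud(d,mm)*1000
    s=(abs(W[...,0]-515)<60)&(abs(W[...,1]+215)<60)&(abs(W[...,2]-58)<5); q=W[s]; 
    if len(q)>20: print(n,len(q),cv2.minAreaRect(q[:,:2].astype(np.float32)),np.median(q[:,2]))
    print(proj([[.516,-.215,.058]],mm))
E
```

```text
(array([ 519.66649729, -223.02738274]), np.float64(23.592084954199063), 226, 294)
(array([ 519.63206068, -221.2533698 ]), np.float64(22.99851216012091), 282, 296)
cross [[ 519.03354438 -219.18398695]]
scene 127 ((517.3936157226562, -216.8927459716797), (53.1832275390625, 46.25322723388672), 57.446468353271484) 56.51571801537403
[[285.35137262 172.94673162]]
side 157 ((518.646484375, -216.46987915039062), (47.87916564941406, 50.323448181152344), 25.826513290405273) 55.9120654251547
[[326.95565908 288.93730699]]
```

```bash
python3 -m inch '[[87,35,9,0,0],[87,80,20,0,0],[87,125,31,0,0],[87,170,43,0,0],[87,215,54,0,0],[87,260,65,0,0],[87,305,77,0,0],[87,350,88,0,0]]';python3 -m inch '[[87,45,11,0,0],[87,90,22,0,0],[87,130,33,0,0],[87,170,44,0,0],[87,170,44,0,0],[87,170,44,0,0]]'
python3 - <<'E'
from h import *
m=vision.camera_model("wrist"); p,d=vision.capture("wrist"); save("w5",p)
s=bot.read_state();P=s["position"]; print(P,s["tcp_rot"].round(3).tolist())
print(proj([P,[.594,.3135,.016]],m,True))
E
```

```text
time_s: 6.25
position: [0.5688, 0.1412, 0.1157]
tcp_rot: [[-0.104, 0.995, 0.005], [0.995, 0.104, -0.003], [-0.004, 0.004, -1.0]]
force: [-0.7, -0.9, -0.1]
opening: 0.996
time_s: 6.85
position: [0.5933, 0.3154, 0.1132]
tcp_rot: [[-0.107, 0.994, 0.001], [0.994, 0.107, -0.005], [-0.005, 0.001, -1.0]]
force: [-0.9, -0.3, -0.6]
opening: 1.002
[0.59336702 0.3142168  0.11343833] [[-0.105, 0.994, 0.001], [0.994, 0.105, -0.005], [-0.005, 0.001, -1.0]]
[[321.03067362 295.29781729]
 [320.62834029 239.69502548]]
```

View pics/w5.png

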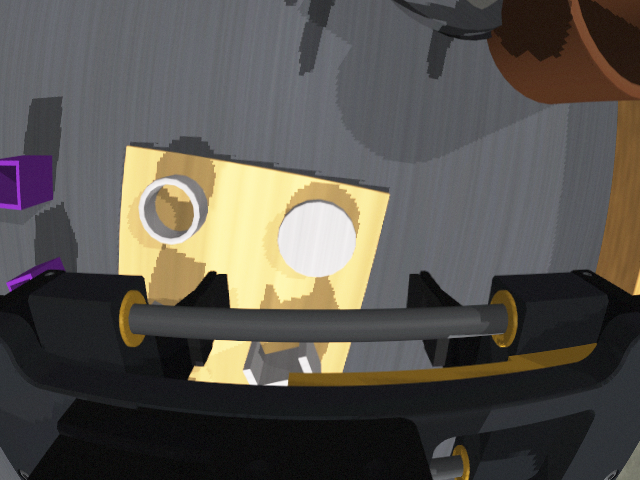

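```bash
python3 -m inch '[[87,0,0,40,0],[87,0,0,80,0],[87,0,0,98,0],[87,0,0,103,0],[87,0,0,103,0],[87,0,0,103,0]]';python3 -m inch '[[50,0,0,0,0],[50,0,0,0,0],[50,0,0,0,0],[50,0,0,0,0],[50,0,0,0,0],[50,0,0,0,0],[50,0,0,0,0]]';  python3 - <<'E'
from h import *
S=bot.read_state();print(S["position"],S["opening"]*87)
E
```

```text
time_s: 7.5
position: [0.595, 0.3137, 0.0121]
tcp_rot: [[-0.104, 0.995, 0.004], [0.995, 0.104, -0.004], [-0.004, 0.004, -1.0]]
force: [1.3, 0.4, 0.6]
opening: 1.001
time_s: 8.2
position: [0.5933, 0.3136, 0.0123]
tcp_rot: [[-0.104, 0.995, 0.001], [0.995, 0.104, -0.005], [-0.005, 0.0, -1.0]]
force: [-4.0, -0.4, 5.4]
opening: 0.647
[0.59328008 0.31360686 0.01234612] 56.33010435059479
```

```bash
python3 -m inch '[[70,0,0,0,0],[70,0,0,0,0],[70,0,0,4,0],[70,0,0,5,0],[70,0,0,5,0],[70,0,0,5,0]]';python3 -m inch '[[50,0,0,0,0],[50,0,0,0,0],[50,0,0,0,0],[50,0,0,0,0],[50,0,0,0,0]]';  python3 -m inch '[[50,0,0,-30,0],[50,0,0,-70,0],[50,0,0,-110,0],[50,0,0,-110,0],[50,0,0,-110,0]]';  python3 - <<'E'
from h import *
m=vision.camera_model("wrist"); p,d=vision.capture("wrist"); save("w6",p)
S=bot.read_state();P=S["position"];print(P,S["opening"]*87); print(proj([P],m,True))
r=S["tcp_rot"]; print("to go",(r.T@(np.array([.5177,-.2167,P[2]])-P)*1000).round(1))
E
```

```text
time_s: 8.8
position: [0.5933, 0.3135, 0.0071]
tcp_rot: [[-0.104, 0.995, 0.0], [0.995, 0.104, -0.005], [-0.005, -0.0, -1.0]]
force: [0.1, -0.5, 0.7]
opening: 0.805
time_s: 9.3
position: [0.5934, 0.3136, 0.0071]
tcp_rot: [[-0.104, 0.995, 0.001], [0.995, 0.104, -0.005], [-0.005, 0.0, -1.0]]
force: [0.2, 0.1, -0.3]
opening: 0.657
time_s: 9.8
position: [0.5932, 0.3141, 0.1176]
tcp_rot: [[-0.104, 0.995, 0.001], [0.995, 0.104, -0.005], [-0.005, 0.001, -1.0]]
force: [-0.6, -1.3, -3.8]
opening: 0.654
[0.59193435 0.3135909  0.1158627 ] 57.30497627688076
[[318.30308176 292.09647945]]
to go [-519.6 -129.2    3.2]
```

View pics/w6.png

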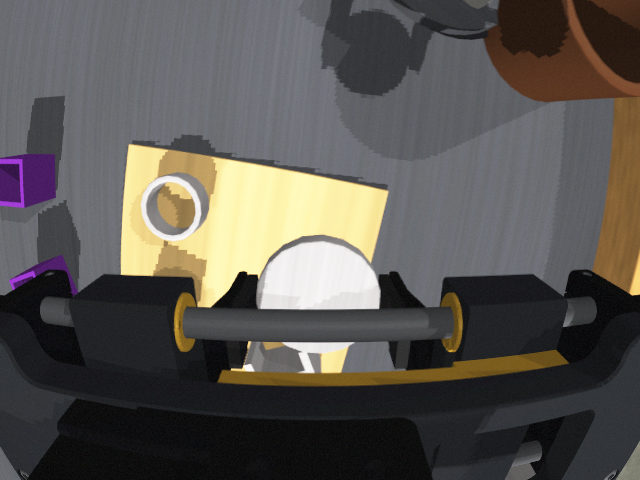

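```bash
python3 -m inch '[[50,-20,-5,0,0],[50,-60,-15,0,0],[50,-105,-26,0,0],[50,-150,-38,0,0],[50,-195,-49,0,0],[50,-240,-60,0,0],[50,-285,-72,0,0],[50,-330,-83,0,0]]';python3 -m inch '[[50,-45,-11,0,0],[50,-90,-22,0,0],[50,-130,-33,0,0],[50,-165,-41,0,0],[50,-185,-46,15,0],[50,-185,-46,30,0],[50,-185,-46,30,0],[50,-185,-46,30,0]]'
python3 - <<'E'
from h import *
m=vision.camera_model("wrist"); p,d=vision.capture("wrist"); save("w7",p)
S=bot.read_state();P=S["position"];print(P,S["opening"]*87)
r=S["tcp_rot"]; print("to go",(r.T@(np.array([.5177,-.2167,.061])-P)*1000).round(1),np.degrees(np.arctan2(r[1,1],r[0,1])))
E
```

```text
time_s: 10.65
position: [0.5412, -0.0245, 0.1156]
tcp_rot: [[-0.105, 0.994, -0.008], [0.995, 0.105, -0.004], [-0.004, -0.008, -1.0]]
force: [0.9, -0.9, -2.5]
opening: 0.65
time_s: 11.45
position: [0.5131, -0.2123, 0.0848]
tcp_rot: [[-0.105, 0.994, -0.012], [0.995, 0.105, -0.001], [-0.0, -0.012, -1.0]]
force: [-0.0, -0.1, -2.1]
opening: 0.653
[ 0.51388578 -0.21245391  0.08567739] 56.940742540041576
to go [-4.6  3.6 24.6] 6.0334427709613765
```

View pics/w7.png

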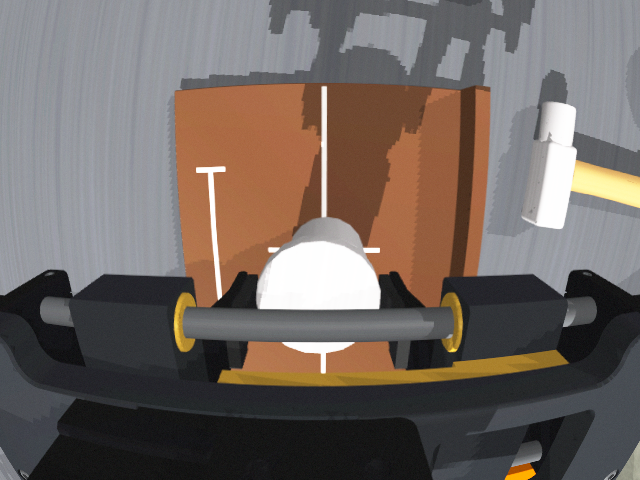

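```bash
python3 -m inch '[[50,-4.5,3.6,8,0],[50,-4.5,3.6,16,0],[50,-4.5,3.6,18,0],[50,-4.5,3.6,18,0]]'
python3 - <<'E'
from h import *
S=bot.read_state();P=S["position"];print(P,S["tcp_rot"].round(3).tolist())
r=S["tcp_rot"]; print("to go",(r.T@(np.array([.5177,-.2167,.061])-P)*1000).round(1))
for n in ("side","scene"):
    p,d=vision.capture(n); save(n+"2",p); mm=vision.camera_model(n); W=cloud(d,mm)*1000
    c=proj([[.517,-.216,.06]],mm)[0]; print(n,c.round())
    s=(abs(W[...,0]-517)<45)&(abs(W[...,1]+216)<60)&(abs(W[...,2]-P[2]*1000-9)<4)
    print(s.sum(),cv2.minAreaRect(W[s][:,:2].astype(np.float32)))
p=cv2.imread("pics/side2.png"); q=cv2.imread("pics/scene2.png")
a=proj([[.517,-.216,.06]],vision.camera_model("side"))[0].astype(int);b=proj([[.517,-.216,.06]],vision.camera_model("scene"))[0].astype(int)
f=lambda i,c:cv2.resize(i[c[1]-50:c[1]+50,c[0]-50:c[0]+50],None,fx=4,fy=4,interpolation=2)
cv2.imwrite("pics/crop2.png",np.hstack([f(p,a),f(q,b)]))
E
```

```text
time_s: 11.9
position: [0.5174, -0.2161, 0.0671]
tcp_rot: [[-0.106, 0.994, -0.011], [0.994, 0.106, -0.002], [-0.001, -0.011, -1.0]]
force: [-0.6, -0.5, -3.5]
opening: 0.65
[ 0.51740036 -0.21605387  0.0670718 ] [[-0.106, 0.994, -0.011], [0.994, 0.106, -0.002], [-0.001, -0.011, -1.0]]
to go [-0.7  0.3  6.1]
side [328. 288.]
437 ((514.3333129882812, -218.64610290527344), (70.24420166015625, 57.43102264404297), 31.588788986206055)
scene [285. 172.]
307 ((519.6372680664062, -213.36923217773438), (72.8823013305664, 55.81031799316406), 33.42509078979492)
```

View pics/crop2.png

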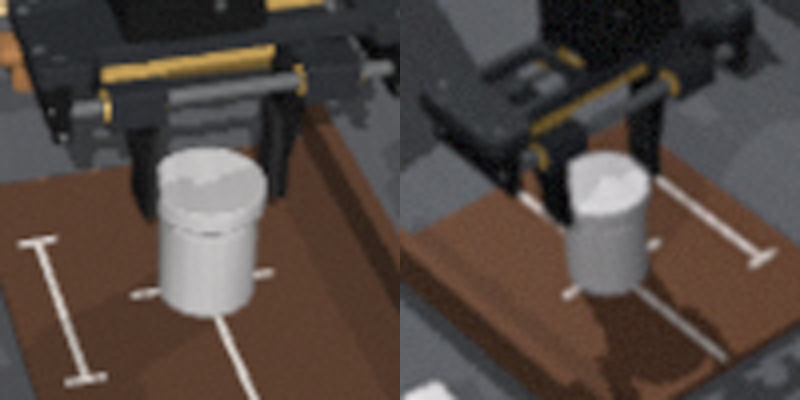

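```bash
python3 -m inch '[[50,-0.6,-0.8,3,0],[50,-0.6,-0.8,4.5,0],[50,-0.6,-0.8,5.5,0],[50,-0.6,-0.8,6,0]]'; python3 -c "
from rig import bot; s=bot.read_state(); print(s['position'],s['force'])"
```

```text
time_s: 12.4
position: [0.5169, -0.2171, 0.0616]
tcp_rot: [[-0.105, 0.994, -0.01], [0.994, 0.105, -0.003], [-0.002, -0.01, -1.0]]
force: [0.8, 0.5, -2.6]
opening: 0.659
[ 0.51692816 -0.21712485  0.06161176] [ 0.7569441   0.53935701 -2.60934645]
```

```bash
python3 -m inch '[[50,0,0,0.5,0],[50,0,0,1,0],[50,0,0,1,0],[50,0,0,1,0]]'; python3 -c "
from rig import bot; s=bot.read_state(); print(s['position'],s['force'])"
```

```text
time_s: 12.8
position: [0.5172, -0.2172, 0.0612]
tcp_rot: [[-0.105, 0.994, -0.009], [0.994, 0.105, -0.003], [-0.002, -0.01, -1.0]]
force: [-1.3, 0.8, 3.3]
opening: 0.656
[ 0.517174   -0.21724799  0.06117686] [-1.27698634  0.79809369  3.25313492]
```

```bash
python3 -m inch '[[60,0,0,0,0],[66,0,0,0,0],[72,0,0,0,0],[76,0,0,0,0],[76,0,0,0,0],[76,0,0,-15,0],[76,0,0,-45,0],[76,0,0,-60,0]]'
python3 - <<'E'
from h import *
S=bot.read_state();P=S["position"];print(P,S["tcp_rot"].round(3).tolist(),S["opening"])
for n in ("side","scene"):
    p,d=vision.capture(n); save(n+"3",p); mm=vision.camera_model(n); W=cloud(d,mm)*1000
    s=(abs(W[...,0]-517)<45)&(abs(W[...,1]+216)<60)&(abs(W[...,2]-70)<5)
    print(n,s.sum(),cv2.minAreaRect(W[s][:,:2].astype(np.float32)),W[s].mean(0))
p=cv2.imread("pics/side3.png"); q=cv2.imread("pics/scene3.png")
a=proj([[.517,-.216,.06]],vision.camera_model("side"))[0].astype(int);b=proj([[.517,-.216,.06]],vision.camera_model("scene"))[0].astype(int)
f=lambda i,c:cv2.resize(i[c[1]-50:c[1]+50,c[0]-50:c[0]+50],None,fx=4,fy=4,interpolation=2)
cv2.imwrite("pics/crop3.png",np.hstack([f(p,a),f(q,b)]))
r=S["tcp_rot"]; print("to tube",(r.T@(np.array([.473,.215,.12])-P)*1000).round(1))
E
```

```text
time_s: 13.6
position: [0.5185, -0.2175, 0.1228]
tcp_rot: [[-0.105, 0.994, -0.007], [0.994, 0.105, -0.004], [-0.004, -0.008, -1.0]]
force: [0.3, 0.2, 0.8]
opening: 0.87
[ 0.51849991 -0.21753318  0.12276278] [[-0.105, 0.994, -0.007], [0.994, 0.105, -0.004], [-0.004, -0.008, -1.0]] 0.8698983246895216
side 429 ((517.2473754882812, -218.21951293945312), (57.12757110595703, 57.53313446044922), 15.943686485290527) [ 517.33985938 -219.49467904   68.29641191]
scene 314 ((517.6898803710938, -216.6632843017578), (57.13936233520508, 58.85323715209961), 1.9593679904937744) [ 519.04539591 -214.62438888   69.50404437]
to tube [4.349e+02 3.000e-01 1.200e+00]
```

View pics/crop3.png

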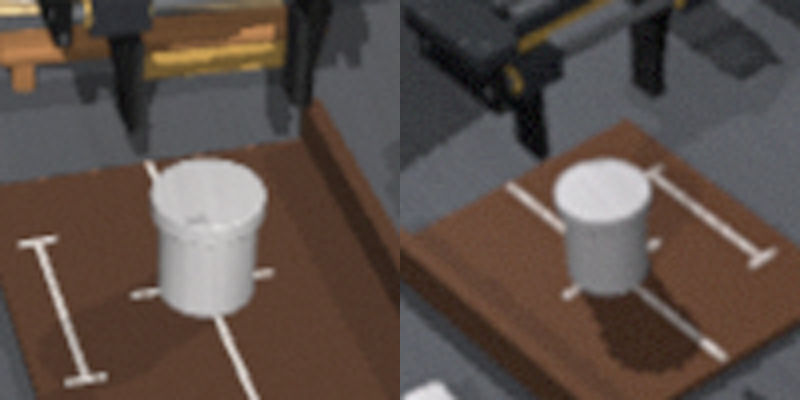

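Run:
```python
from h import *
from numpy.linalg import lstsq
X=[517,-217]
def mid(n,z0,z1):
    im=cv2.imread(f"pics/{n}3.png"); m=vision.camera_model(n)
    hsv=cv2.cvtColor(im,cv2.COLOR_BGR2HSV); 
    mask=((hsv[...,1]<60)&(hsv[...,2]>70))
    a=proj([[.517,-.217,z0],[.517,-.217,z1]],m); o=[]
    for v in range(int(round(a[1,1])),int(round(a[0,1]))+1):
        c=int(a[:,0].mean()); l=c; r=c
        while mask[v,l-1] and c-l<30: l-=1
        while mask[v,r+1] and r-c<30: r+=1
        o.append((l,r))
    o=np.array(o); print(n,z0,o.tolist()); return np.median(o.mean(1)),a[:,1].mean(),m
for nm,z0,z1 in (("pipe",.015,.045),("cap",.066,.072)):
    A=[];B=[]
    for n in ("side","scene"):
        u,v,m=mid(n,z0,z1); z=(z0+z1)/2
        p=hit([[u,v]],m,z)[0]*1000; o=np.linalg.inv(m["camera_from_world"])[:2,3]*1000
        nn=np.array([-(p-o)[1],(p-o)[0]]); nn/=np.linalg.norm(nn); A.append(nn);B.append(nn@p)
    print(nm,np.linalg.solve(A,B))
```

```text
side 0.015 [[316, 341], [317, 340], [317, 340], [316, 340], [316, 340], [316, 340], [316, 340], [316, 340], [317, 340], [316, 340], [316, 344], [316, 344]]
scene 0.015 [[271, 294], [272, 295], [273, 295], [275, 295], [275, 295], [275, 298], [275, 298], [276, 297], [276, 295], [276, 295]]
pipe [ 520.04901483 -211.6120443 ]
side 0.066 [[315, 342], [314, 343], [314, 343]]
scene 0.066 [[272, 296], [272, 296], [272, 296]]
cap [ 518.95282033 -214.91283239]
```

Run:
```python
from h import *
S=bot.read_state();P=S["position"]; m=vision.camera_model("wrist"); p,d=vision.capture("wrist"); save("w8",p)
print(P,proj([[.517,-.2165,.070],[.517,-.2165,.008]],m,True))
cv2.imwrite("pics/w8c.png",cv2.resize(p[180:320,220:420,::-1],None,fx=4,fy=4,interpolation=2))
```

```text
[ 0.51926931 -0.21802347  0.12330277] [[317.46733045 254.01938323]
 [318.01697536 228.46979872]]
```

View pics/w8c.png

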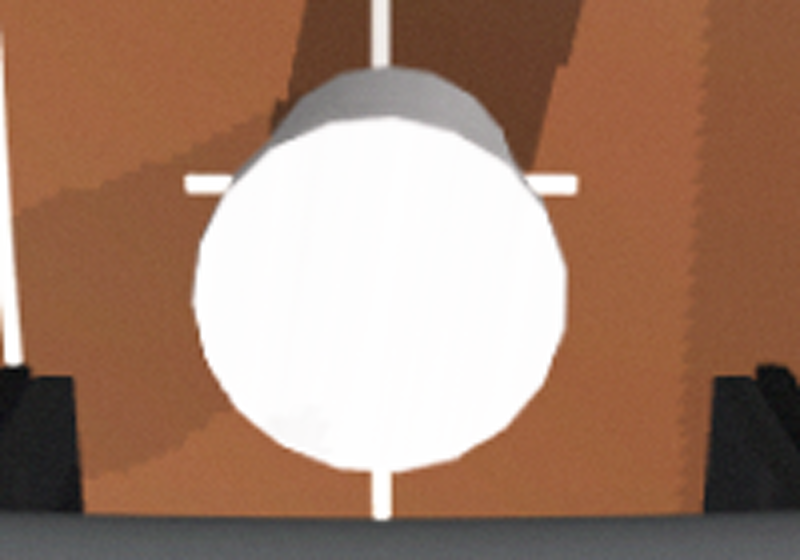

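Run:
```python
from h import *
m=vision.camera_model("wrist"); r=bot.read_state()["tcp_rot"]; R=r[:2,:2]; 
f=lambda a,b:[220+a/4-.375,180+b/4-.375]
Z=hit([f(387,68),f(380,184)],m,.008,True)*1000
C=hit([f(193,298),f(568,298),f(385,117),f(385,472),f(260,437),f(510,437),f(240,180),f(530,180)],m,.070,True)*1000
c,rad=circ(C); print("cross",Z[1],"pipe",Z[0]-R[:,0]*25,"cap",c,rad); print("tool-frame: pipe-cross",R.T@(Z[0]-Z[1])-[25,0],"cap-cross",R.T@(c-Z[1]))
```

```text
cross [ 512.95390602 -213.45363514] pipe [ 514.58689428 -215.85056267] cap [ 514.67412853 -216.61590461] 28.867558769030722
tool-frame: pipe-cross [-2.55586049  1.37086958] cap-cross [-3.32578145  1.37778391]
```

```bash
python3 -m inch '[[87,35,0,0,0],[87,80,0,0,0],[87,125,0,0,0],[87,170,0,0,0.1],[87,215,0,0,0.2],[87,260,0,0,0.3],[87,305,0,0,0.4],[87,345,0,0,0.428]]';python3 - <<'E'
from h import *
S=bot.read_state();P=S["position"];r=S["tcp_rot"];print(P,r.round(3).tolist(),"yaw",np.degrees(np.arctan2(r[1,1],r[0,1])))
print("to tube",(r.T@(np.array([.473,.215,.12])-P)*1000).round(1))
E
```

```text
time_s: 14.55
position: [0.4804, 0.1276, 0.1194]
tcp_rot: [[0.319, 0.948, -0.01], [0.948, -0.319, -0.005], [-0.007, -0.008, -1.0]]
force: [0.7, -0.6, -0.0]
opening: 1.0
[0.48044081 0.1275799  0.11941795] [[0.319, 0.948, -0.01], [0.948, -0.319, -0.005], [-0.007, -0.008, -1.0]] yaw -18.590792819836587
to tube [ 80.5 -34.9  -0.9]
```

```bash
python3 -m inch '[[87,40,-18,0,0],[87,70,-32,0,0],[87,80,-35,0,0],[87,80,-35,0,0],[87,80,-35,0,0]]';python3 - <<'E'
from h import *
S=bot.read_state();P=S["position"];r=S["tcp_rot"];print(P,r.round(3).tolist())
m=vision.camera_model("wrist"); p,d=vision.capture("wrist"); save("w9",p)
h=20; R=r[:2,:2]
Q=[np.r_[np.array([473,215])+R@np.array(c),49]/1000 for c in ((h,h),(h,-h),(-h,-h),(-h,h))]
px=proj(Q,m,True); print(px.round(1)); print("tcp",proj([P],m,True))
q=p[:,:,::-1].copy(); cv2.polylines(q,[px.round().astype(int)],True,(0,0,255),1)
cv2.imwrite("pics/w9c.png",cv2.resize(q[160:320,200:440],None,fx=3,fy=3))
E
```

```text
time_s: 15.05
position: [0.4725, 0.2137, 0.1184]
tcp_rot: [[0.319, 0.948, -0.011], [0.948, -0.319, -0.005], [-0.009, -0.009, -1.0]]
force: [1.5, -0.0, 0.7]
opening: 0.997
[0.47253392 0.21366745 0.11843169] [[0.319, 0.948, -0.011], [0.948, -0.319, -0.005], [-0.009, -0.009, -1.0]]
[[352.3 215.5]
 [289.5 215.4]
 [290.9 273.9]
 [350.7 274.1]]
tcp [[320.60989569 291.80277215]]
```

View pics/w9c.png

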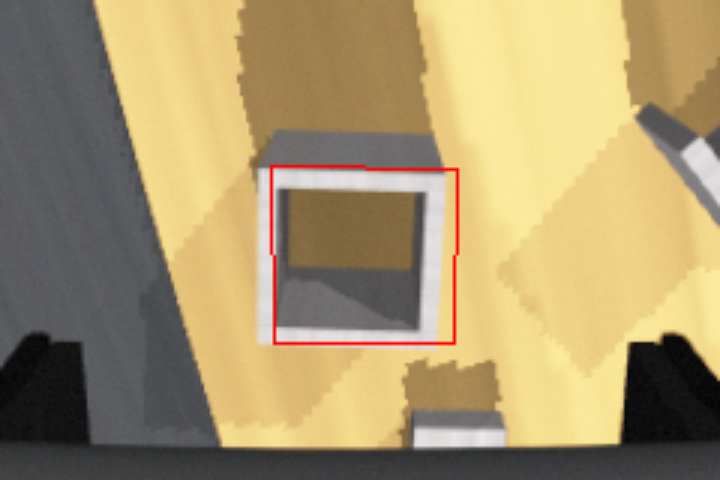

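```bash
python3 -m inch '[[87,1,-1,40,0],[87,1,-1,80,0],[87,1,-1,97,0],[87,1,-1,98,0],[87,1,-1,98,0]]'; python3 -m inch '[[30,0,0,0,0],[30,0,0,0,0],[30,0,0,0,0],[30,0,0,0,0],[30,0,0,0,0],[30,0,0,0,0],[30,0,0,0,0],[30,0,0,0,0]]';python3 -m inch '[[30,0,0,-30,0],[30,0,0,-70,0],[30,0,0,-90,0],[30,0,0,-90,0]]'
python3 - <<'E'
from h import *
S=bot.read_state();P=S["position"];r=S["tcp_rot"];print(P,r.round(3).tolist(),"yaw",np.degrees(np.arctan2(r[1,1],r[0,1])),S["opening"]*87)
print("to place",(r.T@(np.array([.5091,-.1472,P[2]])-P)*1000).round(1))
E
```

```text
time_s: 15.6
position: [0.4714, 0.2128, 0.0206]
tcp_rot: [[0.322, 0.947, -0.012], [0.947, -0.322, -0.005], [-0.009, -0.009, -1.0]]
force: [0.1, 0.2, -0.3]
opening: 0.999
time_s: 16.4
position: [0.471, 0.2129, 0.0206]
tcp_rot: [[0.322, 0.947, -0.012], [0.947, -0.322, -0.005], [-0.009, -0.01, -1.0]]
force: [-0.3, 0.4, 1.6]
opening: 0.461
time_s: 16.8
position: [0.4742, 0.2139, 0.113]
tcp_rot: [[0.322, 0.947, -0.006], [0.947, -0.322, -0.004], [-0.006, -0.004, -1.0]]
force: [1.1, 0.4, -1.2]
opening: 0.46
[0.47422851 0.21391264 0.11300147] [[0.322, 0.947, -0.006], [0.947, -0.322, -0.004], [-0.006, -0.004, -1.0]] yaw -18.762520209864828 40.01520482570276
to place [-330.7  149.2    1.3]
```

```bash
python3 -m inch '[[30,-18,8,0,0],[30,-58,26,0,-0.06],[30,-100,45,0,-0.15],[30,-145,65,0,-0.24],[30,-190,86,0,-0.33],[30,-235,106,0,-0.42],[30,-280,126,0,-0.433],[30,-315,142,0,-0.433]]';python3 - <<'E'
from h import *
S=bot.read_state();P=S["position"];r=S["tcp_rot"];print("yaw",np.degrees(np.arctan2(r[1,1],r[0,1])))
print("to place",(r.T@(np.array([.5091,-.1472,.025])-P)*1000).round(1))
E
```

```text
time_s: 17.6
position: [0.5066, -0.1326, 0.1125]
tcp_rot: [[-0.104, 0.995, -0.008], [0.995, 0.104, -0.003], [-0.003, -0.008, -1.0]]
force: [0.7, 0.2, -1.5]
opening: 0.457
yaw 5.970617107759396
to place [-14.5   1.7  87.5]
```

```bash
python3 -m inch '[[30,-14.5,1.5,30,0],[30,-14.5,1.5,60,0],[30,-14.5,1.5,80,0],[30,-14.5,1.5,80,0],[30,-14.5,1.5,80,0]]';python3 - <<'E'
from h import *
S=bot.read_state();P=S["position"];r=S["tcp_rot"];print(P,"yaw",np.degrees(np.arctan2(r[1,1],r[0,1])),S["force"])
print("to place",(r.T@(np.array([.5091,-.1472,.025])-P)*1000).round(1))
for n in ("side","scene"):
    p,d=vision.capture(n); save(n+"4",p); mm=vision.camera_model(n); W=cloud(d,mm)*1000
    z=P[2]*1000+28
    s=(abs(W[...,0]-509)<27)&(abs(W[...,1]+147)<35)&(abs(W[...,2]-z)<5)
    g=p.min(2)>110; s&=g
    if s.sum()>10: print(n,s.sum(),cv2.minAreaRect(W[s][:,:2].astype(np.float32)),W[s].mean(0))
E
```

```text
time_s: 18.1
position: [0.5081, -0.1467, 0.0313]
tcp_rot: [[-0.104, 0.995, -0.01], [0.995, 0.104, -0.002], [-0.001, -0.011, -1.0]]
force: [1.3, 0.2, -1.6]
opening: 0.458
[ 0.50811063 -0.14670591  0.03132243] yaw 5.971421715901687 [ 1.2993611   0.23888569 -1.60673475]
to place [-0.6  1.   6.3]
side 105 ((510.9278869628906, -143.4447479248047), (40.21400833129883, 43.028587341308594), 1.5253686904907227) [ 513.86781294 -147.91331404   57.34705933]
scene 66 ((504.9336242675781, -133.7282257080078), (57.66304016113281, 30.63909912109375), 40.44001770019531) [ 509.06958162 -130.90897966   58.95932585]
```

```bash
python3 -m inch '[[30,-2.5,0,3,0],[30,-2.5,0,5,0],[30,-2.5,0,6,0],[30,-2.5,0,6.5,0],[30,-2.5,0,6.5,0]]';python3 -m inch '[[30,0,0,0.5,0],[30,0,0,1,0],[30,0,0,1,0]]'; python3 -c "
from rig import bot; s=bot.read_state(); print(s['position'],s['force'])"
```

```text
time_s: 18.7
position: [0.5097, -0.1496, 0.0265]
tcp_rot: [[-0.105, 0.994, -0.007], [0.995, 0.105, -0.004], [-0.003, -0.007, -1.0]]
force: [-0.6, 0.0, -2.2]
opening: 0.458
time_s: 19.0
position: [0.5096, -0.1496, 0.0254]
tcp_rot: [[-0.105, 0.995, -0.007], [0.995, 0.104, -0.004], [-0.003, -0.007, -1.0]]
force: [-0.1, -0.3, -1.2]
opening: 0.456
[ 0.50961107 -0.14960572  0.0254326 ] [-0.1224606  -0.26223442 -1.1858911 ]
```

```bash
python3 -m inch '[[30,0,0,0.7,0],[30,0,0,1.3,0],[30,0,0,1.3,0]]'; python3 -c "
from rig import bot; s=bot.read_state(); print(s['position'],s['force'])"
```

```text
time_s: 19.3
position: [0.5097, -0.1496, 0.0247]
tcp_rot: [[-0.105, 0.994, -0.007], [0.995, 0.105, -0.004], [-0.003, -0.007, -1.0]]
force: [-0.4, 0.7, 3.6]
opening: 0.46
[ 0.50966834 -0.14959113  0.02465753] [-0.42673194  0.71060844  3.5991483 ]
```

```bash
python3 -m inch '[[46,0,0,0,0],[52,0,0,0,0],[60,0,0,0,0],[60,0,0,0,0],[60,0,0,-20,0],[60,0,0,-60,0],[60,0,0,-95,0],[60,0,0,-95,0]]';python3 - <<'E'
from h import *
S=bot.read_state();P=S["position"];r=S["tcp_rot"];print(P,"yaw",np.degrees(np.arctan2(r[1,1],r[0,1])),S["opening"])
m=vision.camera_model("wrist"); p,d=vision.capture("wrist"); save("w10",p)
for n in ("side","scene"):
    p,d=vision.capture(n); save(n+"5",p); mm=vision.camera_model(n); W=cloud(d,mm)*1000
    for nm,c,z in (("cap",(517,-217),70),("tube",(509,-148),53)):
        s=(abs(W[...,0]-c[0])<36)&(abs(W[...,1]-c[1])<36)&(abs(W[...,2]-z)<5)
        q=W[s][:,:2].astype(np.float32)
        print(n,nm,s.sum(),cv2.minAreaRect(q),q.min(0),q.max(0))
print("to beam",(r.T@(np.array([.5783,.2077,.12])-P)*1000).round(1))
E
```

```text
time_s: 20.1
position: [0.5134, -0.1507, 0.1238]
tcp_rot: [[-0.105, 0.994, 0.002], [0.994, 0.105, -0.009], [-0.009, 0.001, -1.0]]
force: [0.0, -0.4, -0.5]
opening: 0.689
[ 0.51336288 -0.15067125  0.12381089] yaw 6.013464730673442 0.6887633227634878
side cap 423 ((517.8221435546875, -216.62399291992188), (56.58951950073242, 59.057411193847656), 14.64926815032959) [ 489.12833 -248.20729] [ 546.0167  -186.34595]
side tube 111 ((509.826904296875, -147.06507873535156), (39.38571548461914, 43.901580810546875), 5.195387363433838) [ 489.44183 -169.21739] [ 531.3054  -124.94848]
scene cap 188 ((519.8070068359375, -215.40011596679688), (55.99302673339844, 56.89446258544922), 33.17305374145508) [ 488.31702 -244.9644 ] [ 548.0852  -185.64127]
scene tube 132 ((510.9485168457031, -146.6999053955078), (42.65595245361328, 44.60443115234375), 7.418684482574463) [ 487.78836 -169.99088] [ 532.2709   -122.890884]
to beam [349.6 102.1   0.9]
```

View pics/w10.png

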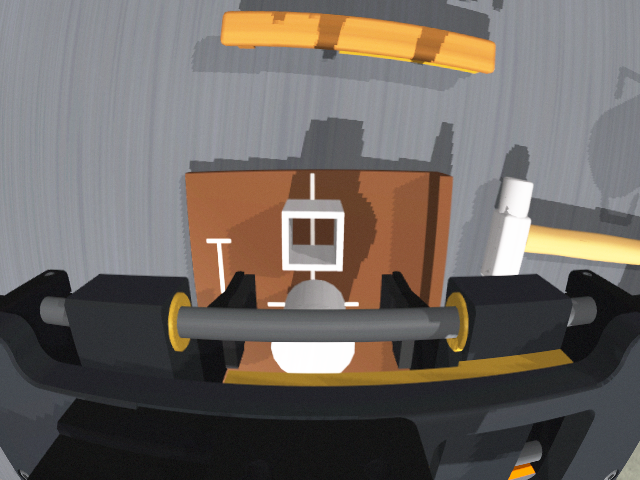

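```bash
python3 -m inch '[[87,35,10,0,0],[87,80,23,0,0],[87,125,37,0,0],[87,170,50,0,-0.1],[87,215,63,0,-0.2],[87,260,76,0,-0.272],[87,305,89,0,-0.272],[87,335,98,0,-0.272]]';python3 -m inch '[[87,12,0,0,0],[87,12,0,0,0],[87,12,0,0,0]]';python3 - <<'E'
from h import *
S=bot.read_state();P=S["position"];r=S["tcp_rot"];print(P,"yaw",np.degrees(np.arctan2(r[1,1],r[0,1])))
m=vision.camera_model("wrist"); p,d=vision.capture("wrist"); save("w11",p)
c=proj([[.578,.207,.049]],m,True)[0].astype(int); print(c)
s=(p.min(2)>200).astype(np.uint8); s[:c[1]-55]=0;s[c[1]+55:]=0;s[:,:c[0]-60]=0;s[:,c[0]+60:]=0
k,L,St,_=cv2.connectedComponentsWithStats(s); i=1+np.argmax(St[1:,4]); v,u=np.nonzero(L==i); print(St[i])
W=hit(np.c_[u,v],m,.049,True)*1000; R=cv2.minAreaRect(W.astype(np.float32)); print(R)
print("to beam scene-estimate",(r.T@(np.array([.5785,.2074,P[2]])-P)*1000).round(1),"wrist",(r[:2,:2].T@(np.array(R[0])-P[:2]*1000)).round(1))
E
```

```text
time_s: 21.05
position: [0.571, 0.1974, 0.1154]
tcp_rot: [[-0.37, 0.929, -0.011], [0.929, 0.37, -0.004], [0.001, -0.012, -1.0]]
force: [-0.5, -0.2, 0.6]
opening: 1.002
time_s: 21.35
position: [0.5652, 0.2075, 0.1141]
tcp_rot: [[-0.37, 0.929, -0.014], [0.929, 0.37, -0.005], [0.001, -0.015, -1.0]]
force: [0.3, 0.2, -0.1]
opening: 0.999
[0.56516057 0.20748034 0.1140518 ] yaw 21.717317058420598
[340 259]
[300 243  10  28 193]
((555.939697265625, 200.35842895507812), (5.8356170654296875, 18.420257568359375), 20.8607234954834)
to beam scene-estimate [-5.  12.4 -0.2] wrist [ -3.2 -11.2]
```

Center on the scene estimate first, then measure from there.

```bash
python3 -m inch '[[87,-5,12.4,0,0],[87,-5,12.4,0,0],[87,-5,12.4,0,0]]';python3 - <<'E'
from h import *
S=bot.read_state();P=S["position"];r=S["tcp_rot"];print(P,r.round(3).tolist())
m=vision.camera_model("wrist"); p,d=vision.capture("wrist"); save("w12",p)
c=proj([[.578,.207,.049]],m,True)[0].astype(int); print(c)
hsv=cv2.cvtColor(p,cv2.COLOR_RGB2HSV)
s=((hsv[...,1]<40)&(hsv[...,2]>185)).astype(np.uint8); s[:c[1]-55]=0;s[c[1]+55:]=0;s[:,:c[0]-60]=0;s[:,c[0]+60:]=0
k,L,St,_=cv2.connectedComponentsWithStats(s); print(St[1:][St[1:,4]>30].tolist())
for i in range(1,k):
  if St[i,4]<100: continue
  v,u=np.nonzero(L==i); W=hit(np.c_[u,v],m,.049,True)*1000; R=cv2.minAreaRect(W.astype(np.float32)); print(R, (r[:2,:2].T@(np.array(R[0])-P[:2]*1000)).round(1))
cv2.imwrite("pics/w12c.png",cv2.resize(p[170:320,200:440,::-1],None,fx=3,fy=3))
E
```

```text
time_s: 21.7
position: [0.5791, 0.2054, 0.1143]
tcp_rot: [[-0.367, 0.93, -0.014], [0.93, 0.367, -0.005], [0.001, -0.015, -1.0]]
force: [0.1, 0.2, -0.1]
opening: 0.999
[0.57905242 0.20537649 0.114274  ] [[-0.367, 0.93, -0.014], [0.93, 0.367, -0.005], [0.001, -0.015, -1.0]]
[321 249]
[[279, 218, 79, 60, 1519]]
((576.214111328125, 206.96551513671875), (49.54561233520508, 39.182106018066406), 22.697174072265625) [ 2.5 -2.1]
```

```bash
python3 -m inch '[[87,1.7,-0.5,40,-0.01],[87,1.7,-0.5,80,-0.01],[87,1.7,-0.5,92,-0.01],[87,1.7,-0.5,93,-0.01],[87,1.7,-0.5,93,-0.01]]'; python3 -m inch '[[40,0,0,0,0],[40,0,0,0,0],[40,0,0,0,0],[40,0,0,0,0],[40,0,0,0,0],[40,0,0,0,0],[40,0,0,0,0]]';python3 -m inch '[[40,0,0,-30,0],[40,0,0,-75,0],[40,0,0,-100,0],[40,0,0,-100,0]]'
python3 - <<'E'
from h import *
S=bot.read_state();P=S["position"];r=S["tcp_rot"];print(P,r.round(3).tolist(),"yaw",np.degrees(np.arctan2(r[1,1],r[0,1])),S["opening"]*87)
print("to place",(r.T@(np.array([.5238,-.2869,P[2]])-P)*1000).round(1))
E
```

```text
time_s: 22.25
position: [0.577, 0.2067, 0.0222]
tcp_rot: [[-0.376, 0.926, -0.013], [0.926, 0.376, -0.005], [0.001, -0.014, -1.0]]
force: [0.4, 0.5, -0.6]
opening: 1.0
time_s: 22.95
position: [0.5772, 0.2068, 0.0224]
tcp_rot: [[-0.376, 0.926, -0.012], [0.926, 0.376, -0.005], [0.0, -0.013, -1.0]]
force: [1.4, -0.5, 1.3]
opening: 0.576
time_s: 23.35
position: [0.5811, 0.2077, 0.126]
tcp_rot: [[-0.376, 0.926, -0.004], [0.926, 0.376, -0.003], [-0.001, -0.005, -1.0]]
force: [0.6, 0.6, -1.7]
opening: 0.567
[0.58114375 0.2077392  0.12601842] [[-0.376, 0.926, -0.004], [0.926, 0.376, -0.003], [-0.001, -0.005, -1.0]] yaw 22.11513271551027 49.33367180006117
to place [-436.7 -239.3    1.8]
```

```bash
python3 -m inch '[[40,-18,-10,0,0],[40,-55,-30,0,0],[40,-93,-51,0,0],[40,-132,-72,0,0],[40,-171,-94,0,0.07],[40,-210,-115,0,0.14],[40,-249,-136,0,0.21],[40,-288,-158,0,0.281]]';python3 - <<'E'
from h import *
S=bot.read_state();P=S["position"];r=S["tcp_rot"];print(P,"yaw",np.degrees(np.arctan2(r[1,1],r[0,1])),S["opening"]*87)
print("to place",(r.T@(np.array([.5238,-.2869,P[2]])-P)*1000).round(1))
E
```

```text
time_s: 24.15
position: [0.5415, -0.1197, 0.1253]
tcp_rot: [[-0.102, 0.995, -0.008], [0.995, 0.102, -0.002], [-0.001, -0.008, -1.0]]
force: [0.4, -0.9, -1.5]
opening: 0.573
[ 0.5414611  -0.11970229  0.12531562] yaw 5.848897400948517 49.81821310981021
to place [-164.5  -34.6    0.4]
```

```bash
python3 -m inch '[[40,-45,-10,0,0],[40,-90,-19,0,0],[40,-130,-28,0,-0.002],[40,-155,-33,0,-0.002],[40,-164,-34.5,10,-0.002],[40,-164,-34.5,50,-0.002],[40,-164,-34.5,85,-0.002],[40,-164,-34.5,85,-0.002]]'
python3 - <<'E'
from h import *
S=bot.read_state();P=S["position"];r=S["tcp_rot"];print(P,"yaw",np.degrees(np.arctan2(r[1,1],r[0,1])),S["force"])
print("to place",(r.T@(np.array([.5238,-.2869,.0264])-P)*1000).round(1))
for n in ("side","scene"):
    p,d=vision.capture(n); save(n+"6",p); mm=vision.camera_model(n); W=cloud(d,mm)*1000
    z=P[2]*1000+26.6
    for nm,c,z in (("cap",(517,-217),70),("beam",(524,-287),z)):
      s=(abs(W[...,0]-c[0])<34)&(abs(W[...,1]-c[1])<36)&(abs(W[...,2]-z)<5)&(p.min(2)>100)
      if s.sum()>10: print(n,nm,s.sum(),cv2.minAreaRect(W[s][:,:2].astype(np.float32)))
E
```

```text
time_s: 24.95
position: [0.5185, -0.2818, 0.0344]
tcp_rot: [[-0.104, 0.994, -0.02], [0.995, 0.104, 0.008], [0.01, -0.019, -1.0]]
force: [-0.2, 1.3, -3.1]
opening: 0.572
[ 0.51848333 -0.2817598   0.03443647] yaw 5.9919859565651485 [-0.19337757  1.31785142 -3.08456782]
to place [-5.7  4.9  7.9]
side cap 66 ((527.2926025390625, -239.01763916015625), (36.16990280151367, 13.576595306396484), 10.867477416992188)
side beam 153 ((519.9110107421875, -282.25958251953125), (51.584415435791016, 40.6234130859375), 8.202467918395996)
scene cap 316 ((518.808837890625, -215.33074951171875), (59.76724624633789, 53.38346862792969), 58.16193771362305)
scene beam 109 ((521.5012817382812, -281.303955078125), (52.155548095703125, 42.825801849365234), 3.475325107574463)
```

```bash
python3 -m inch '[[40,-3,2,2,0],[40,-5.2,4,4,0],[40,-5.2,4,4,0],[40,-5.2,4,4,0],[40,-5.2,4,4,0]]'
python3 - <<'E'
from h import *
S=bot.read_state();P=S["position"];r=S["tcp_rot"];print(P,r.round(3).tolist(),S["force"])
print("to place",(r.T@(np.array([.5238,-.2869,.0264])-P)*1000).round(1))
E
```

```text
time_s: 25.55
position: [0.5269, -0.2894, 0.0358]
tcp_rot: [[-0.105, 0.994, -0.011], [0.994, 0.105, 0.001], [0.002, -0.01, -1.0]]
force: [0.3, -0.2, -3.1]
opening: 0.572
[ 0.52687679 -0.28944978  0.03578434] [[-0.105, 0.994, -0.011], [0.994, 0.105, 0.001], [0.002, -0.01, -1.0]] [ 0.28003761 -0.23787877 -3.12804124]
to place [ 2.8 -2.7  9.4]
```

```bash
python3 -m inch '[[40,2.5,-2.7,3,0],[40,2.5,-2.7,6,0],[40,2.5,-2.7,7.5,0],[40,2.5,-2.7,7.5,0],[40,2.5,-2.7,7.5,0]]'
python3 - <<'E'
from h import *
S=bot.read_state();P=S["position"];r=S["tcp_rot"];print(P,r.round(3).tolist(),S["force"])
print("to place",(r.T@(np.array([.5238,-.2869,.0264])-P)*1000).round(1))
E
```

```text
time_s: 26.05
position: [0.5239, -0.2873, 0.0281]
tcp_rot: [[-0.105, 0.994, -0.011], [0.994, 0.105, 0.001], [0.002, -0.011, -1.0]]
force: [0.0, 0.1, -1.7]
opening: 0.568
[ 0.52385401 -0.28727072  0.02814678] [[-0.105, 0.994, -0.011], [0.994, 0.105, 0.001], [0.002, -0.011, -1.0]] [ 0.02764437  0.12242202 -1.71087205]
to place [0.4 0.  1.7]
```

```bash
python3 -m inch '[[40,0,0,0.8,0],[40,0,0,1.3,0],[40,0,0,1.3,0]]'
python3 - <<'E'
from h import *
S=bot.read_state();print(S["position"],S["force"])
for n in ("side","scene"):
    p,d=vision.capture(n); mm=vision.camera_model(n); W=cloud(d,mm)*1000
    for nm,c,z in (("cap",(517,-217),70),("beam",(524,-287),53)):
      s=(abs(W[...,0]-c[0])<34)&(abs(W[...,1]-c[1])<36)&(abs(W[...,2]-z)<5)&(p.min(2)>100)
      if s.sum()>10: print(n,nm,s.sum(),cv2.minAreaRect(W[s][:,:2].astype(np.float32)))
E
```

```text
time_s: 26.35
position: [0.5238, -0.2872, 0.0268]
tcp_rot: [[-0.105, 0.994, -0.011], [0.994, 0.105, 0.001], [0.002, -0.011, -1.0]]
force: [0.7, 0.5, -1.6]
opening: 0.573
[ 0.52381524 -0.28724317  0.02676817] [ 0.69707846  0.51600565 -1.60967643]
side beam 152 ((525.4871215820312, -287.505859375), (52.0809211730957, 40.88187026977539), 7.504066467285156)
scene cap 318 ((518.7327880859375, -215.42034912109375), (59.865272521972656, 53.28361129760742), 58.04359436035156)
scene beam 98 ((524.5181884765625, -284.7906799316406), (53.86555862426758, 38.32270812988281), 9.827515602111816)
```

```bash
python3 -m inch '[[40,0,0,0.5,0],[40,0,0,1,0],[40,0,0,1,0]]'; python3 -c "
from rig import bot; s=bot.read_state(); print(s['position'],s['force'])"
```

```text
time_s: 26.75
position: [0.5239, -0.2873, 0.0264]
tcp_rot: [[-0.105, 0.994, -0.01], [0.994, 0.105, 0.001], [0.002, -0.01, -1.0]]
force: [-0.4, 0.6, 3.0]
opening: 0.572
[ 0.5239224  -0.28732879  0.02637648] [-0.42464388  0.59708371  3.00998803]
```

```bash
python3 -m inch '[[54,0,0,0,0],[60,0,0,0,0],[70,0,0,0,0],[70,0,0,0,0],[70,0,0,-20,0],[70,0,0,-60,0],[70,0,0,-95,0],[70,0,0,-95,0]]'
python3 - <<'E'
from h import *
S=bot.read_state();P=S["position"];r=S["tcp_rot"];print(P,r.round(3).tolist())
for n in ("side","scene"):
    p,d=vision.capture(n); mm=vision.camera_model(n); W=cloud(d,mm)*1000
    for nm,c,z in (("cap",(517,-217),70),("beam",(524,-287),53),("tube",(509,-148),53)):
      s=(abs(W[...,0]-c[0])<34)&(abs(W[...,1]-c[1])<34)&(abs(W[...,2]-z)<5)&(p.min(2)>100)
      if s.sum()>10: print(n,nm,s.sum(),cv2.minAreaRect(W[s][:,:2].astype(np.float32)))
print("to bar",(r.T@(np.array([.468,.1155,.12])-P)*1000).round(1))
E
```

```text
time_s: 27.55
position: [0.528, -0.2897, 0.1263]
tcp_rot: [[-0.105, 0.994, -0.002], [0.994, 0.105, -0.006], [-0.006, -0.003, -1.0]]
force: [0.8, -0.2, 0.1]
opening: 0.807
[ 0.52798529 -0.28969453  0.12628096] [[-0.105, 0.994, -0.002], [0.994, 0.105, -0.006], [-0.006, -0.003, -1.0]]
side cap 336 ((517.3648071289062, -219.0694580078125), (57.319454193115234, 57.65885925292969), 20.624370574951172)
side beam 178 ((525.029296875, -287.0492858886719), (51.2559814453125, 40.40995788574219), 6.890737056732178)
side tube 64 ((510.07135009765625, -147.03753662109375), (39.836669921875, 41.60712432861328), 6.453100204467773)
scene cap 317 ((516.670166015625, -216.9769287109375), (61.53997039794922, 55.47328186035156), 53.06499099731445)
scene beam 117 ((525.275390625, -285.7156677246094), (55.47828674316406, 42.05513381958008), 8.500904083251953)
scene tube 124 ((510.9690856933594, -146.61749267578125), (44.04130554199219, 43.798736572265625), 2.7817251682281494)
to bar [409.3 -17.1   4. ]
```

```bash
python3 -m inch '[[87,35,-1,0,0],[87,80,-3,0,0],[87,125,-5,0,0],[87,170,-7,0,0.1],[87,215,-9,0,0.2],[87,260,-11,0,0.3],[87,305,-13,0,0.4],[87,345,-15,0,0.454]]';python3 -m inch '[[87,20,-22,0,0],[87,50,-28,0,0],[87,50,-28,0,0],[87,50,-28,0,0]]'
python3 - <<'E'
from h import *
S=bot.read_state();P=S["position"];r=S["tcp_rot"];print(P,r.round(3).tolist(),np.degrees(np.arctan2(r[1,1],r[0,1])))
m=vision.camera_model("wrist"); p,d=vision.capture("wrist"); save("w13",p)
c=proj([[.468,.1155,.016]],m,True)[0].astype(int); print(c,p.shape)
hsv=cv2.cvtColor(p,cv2.COLOR_RGB2HSV)
s=((hsv[...,1]<40)&(hsv[...,2]>170)).astype(np.uint8); s[:c[1]-75]=0;s[c[1]+75:]=0;s[:,:c[0]-60]=0;s[:,c[0]+60:]=0
k,L,St,_=cv2.connectedComponentsWithStats(s)
for i in range(1,k):
  if St[i,4]<150: continue
  v,u=np.nonzero(L==i); W=hit(np.c_[u,v],m,.016,True)*1000; R=cv2.minAreaRect(W.astype(np.float32)); print(St[i],R, (r[:2,:2].T@(np.array(R[0])-P[:2]*1000)).round(1))
print("to bar",(r.T@(np.array([.468,.1155,.12])-P)*1000).round(1))
E
```

```text
time_s: 28.45
position: [0.472, 0.056, 0.1209]
tcp_rot: [[0.345, 0.939, -0.013], [0.939, -0.345, 0.0], [-0.004, -0.012, -1.0]]
force: [0.5, 0.7, -1.3]
opening: 0.996
time_s: 28.85
position: [0.4621, 0.1128, 0.12]
tcp_rot: [[0.343, 0.939, -0.015], [0.939, -0.343, -0.0], [-0.006, -0.014, -1.0]]
force: [-0.6, 0.2, -0.9]
opening: 0.998
[0.4620613  0.11282666 0.11996659] [[0.343, 0.939, -0.015], [0.939, -0.343, -0.0], [-0.006, -0.014, -1.0]] -20.04433410564119
[327 227] (480, 640, 3)
[ 308  176   34  104 3404] ((465.1021728515625, 115.25311279296875), (78.90338134765625, 24.267305374145508), 69.5280990600586) [3.3 2. ]
to bar [ 4.5  4.7 -0.1]
```

```bash
python3 -m inch '[[80,4,5,40,0.004],[60,4,5.5,80,0.004],[50,4,6,105,0.004],[50,4,6,110,0.004],[50,4,6,110,0.004],[50,4,6,110,0.004]]'; python3 -c "
from rig import bot; s=bot.read_state(); print(s['position'],s['force'],s['opening'])"
```

```text
time_s: 29.5
position: [0.4684, 0.1132, 0.0108]
tcp_rot: [[0.349, 0.937, -0.014], [0.937, -0.349, -0.0], [-0.005, -0.013, -1.0]]
force: [-0.9, 0.1, -0.3]
opening: 0.603
[0.46838742 0.11320532 0.01080945] [-0.87386922  0.11305599 -0.33763942] 0.6027363375062953
```

```bash
python3 -m inch '[[50,2,0,2,0],[50,2,0,3.5,0],[50,2,0,3.5,0]]';python3 -m inch '[[15,0,0,0,0],[15,0,0,0,0],[15,0,0,0,0],[15,0,0,0,0],[15,0,0,0,0],[15,0,0,0,0]]'; python3 -m inch '[[15,0,0,-30,0],[15,0,0,-75,0],[15,0,0,-110,0],[15,0,0,-110,0]]'
python3 - <<'E'
from h import *
S=bot.read_state();P=S["position"];r=S["tcp_rot"];print(P,r.round(3).tolist(),"yaw",np.degrees(np.arctan2(r[1,1],r[0,1])),S["opening"]*87,S["force"])
a=np.radians(6);c=np.array([.5162,-.2148])-.075*np.array([np.cos(a),np.sin(a)]); print(c)
print("to place",(r.T@(np.r_[c,P[2]]-P)*1000).round(1))
E
```

```text
time_s: 29.8
position: [0.4695, 0.1152, 0.008]
tcp_rot: [[0.349, 0.937, -0.012], [0.937, -0.349, -0.0], [-0.005, -0.011, -1.0]]
force: [0.2, -0.5, -0.8]
opening: 0.572
time_s: 30.4
position: [0.4683, 0.1154, 0.0079]
tcp_rot: [[0.349, 0.937, -0.015], [0.937, -0.349, -0.0], [-0.005, -0.014, -1.0]]
force: [-2.6, 2.1, 3.0]
opening: 0.282
time_s: 30.8
position: [0.4739, 0.1154, 0.1218]
tcp_rot: [[0.348, 0.937, -0.003], [0.937, -0.348, -0.0], [-0.001, -0.003, -1.0]]
force: [1.1, -0.4, -0.9]
opening: 0.283
[0.47390333 0.11540844 0.12181292] [[0.348, 0.937, -0.003], [0.937, -0.348, -0.0], [-0.001, -0.003, -1.0]] yaw -20.392844222155535 24.62331804989066 [ 1.11414413 -0.43131307 -0.8784802 ]
[ 0.44161086 -0.22263963]
to place [-3.281e+02  8.750e+01  2.000e-01]
```

```bash
python3 -m inch '[[15,-18,5,0,0],[15,-56,15,0,-0.06],[15,-98,26,0,-0.15],[15,-142,38,0,-0.24],[15,-186,50,0,-0.33],[15,-230,61,0,-0.42],[15,-274,73,0,-0.461],[15,-305,81,0,-0.461]]'; python3 -m inch '[[15,-15,0,0,0],[15,-22,0,0,0],[15,-22,0,0,0],[15,-22,0,0,0]]';python3 - <<'E'
from h import *
S=bot.read_state();P=S["position"];r=S["tcp_rot"];print(P,r.round(3).tolist(),"yaw",np.degrees(np.arctan2(r[1,1],r[0,1])),S["opening"]*87)
print("to place",(r.T@(np.r_[.4416,-.2226,.012]-P)*1000).round(1))
E
```

```text
time_s: 31.6
position: [0.4433, -0.2019, 0.1209]
tcp_rot: [[-0.104, 0.995, -0.003], [0.995, 0.104, -0.001], [-0.001, -0.003, -1.0]]
force: [0.5, 0.6, -1.2]
opening: 0.282
time_s: 32.0
position: [0.4452, -0.2219, 0.1205]
tcp_rot: [[-0.105, 0.994, -0.005], [0.994, 0.105, 0.001], [0.001, -0.005, -1.0]]
force: [0.1, 0.7, -1.9]
opening: 0.281
[ 0.44516695 -0.22190469  0.1204718 ] [[-0.105, 0.994, -0.005], [0.994, 0.105, 0.001], [0.001, -0.005, -1.0]] yaw 6.029316822077858 24.44751909265299
to place [ -0.4  -3.1 108.5]
```

```bash
python3 -m inch '[[15,-0.4,-3.1,35,0],[15,-0.4,-3.1,70,0],[15,-0.4,-3.1,95,0],[15,-0.4,-3.1,100,0],[15,-0.4,-3.1,100,0],[15,-0.4,-3.1,100,0]]';python3 - <<'E'
from h import *
S=bot.read_state();P=S["position"];r=S["tcp_rot"];print(P,r.round(3).tolist(),"yaw",np.degrees(np.arctan2(r[1,1],r[0,1])),S["force"])
print("to place",(r.T@(np.r_[.4416,-.2226,.012]-P)*1000).round(1))
for n in ("side","scene"):
    p,d=vision.capture(n); mm=vision.camera_model(n); W=cloud(d,mm)*1000
    s=(abs(W[...,0]-442)<25)&(abs(W[...,1]+222)<50)&(abs(W[...,2]-P[2]*1000-8)<6)&(p.min(2)>110)
    if s.sum()>10: print(n,s.sum(),cv2.minAreaRect(W[s][:,:2].astype(np.float32)))
E
```

```text
time_s: 32.6
position: [0.4424, -0.2223, 0.0214]
tcp_rot: [[-0.106, 0.994, -0.003], [0.994, 0.106, -0.0], [0.0, -0.003, -1.0]]
force: [-0.1, 0.3, -1.2]
opening: 0.283
[ 0.44241371 -0.22231011  0.02142638] [[-0.106, 0.994, -0.003], [0.994, 0.106, -0.0], [0.0, -0.003, -1.0]] yaw 6.087879717409111 [-0.1381016   0.33824881 -1.21171268]
to place [-0.2 -0.8  9.4]
side 291 ((443.69281005859375, -222.65167236328125), (25.46150779724121, 84.22760772705078), 5.130990028381348)
scene 141 ((443.86761474609375, -220.96170043945312), (28.559852600097656, 79.35016632080078), 3.747736692428589)
```

```bash
python3 -m inch '[[15,-0.5,-1.4,4,0],[15,-0.5,-1.4,7,0],[15,-0.5,-1.4,8.5,0],[15,-0.5,-1.4,9.3,0],[15,-0.5,-1.4,9.3,0]]';python3 -m inch '[[15,0,0,0.5,0],[15,0,0,1,0],[15,0,0,1,0]]';python3 -c "
from rig import bot; s=bot.read_state(); print(s['position'],s['force'])"
```

```text
time_s: 33.2
position: [0.4411, -0.2236, 0.0124]
tcp_rot: [[-0.105, 0.994, -0.003], [0.994, 0.105, -0.001], [-0.001, -0.003, -1.0]]
force: [0.3, -0.1, -2.0]
opening: 0.285
time_s: 33.5
position: [0.4412, -0.2235, 0.012]
tcp_rot: [[-0.105, 0.994, -0.002], [0.994, 0.105, -0.001], [-0.001, -0.003, -1.0]]
force: [-0.7, 1.1, 5.9]
opening: 0.28
[ 0.44116147 -0.22351655  0.01204229] [-0.70376712  1.11555009  5.93468507]
```

Contact; release with a small opening, rise, and back off to inspect.

```bash
python3 -m inch '[[28,0,0,0,0],[32,0,0,0,0],[40,0,0,0,0],[40,0,0,0,0],[40,0,0,-15,0],[40,0,0,-50,0],[40,0,0,-95,0],[40,0,0,-130,0]]'; python3 -m inch '[[40,40,-10,-20,0],[40,80,-20,-40,0],[40,120,-30,-50,0],[40,160,-40,-50,0],[40,160,-40,-50,0]]';python3 - <<'E'
from h import *
print(bot.read_state()["position"])
for n in ("side","scene"):
    p,d=vision.capture(n); save(n+"9",p); mm=vision.camera_model(n); W=cloud(d,mm)*1000
    a=np.radians(6); ex=np.array([np.cos(a),np.sin(a)]); ey=np.array([-ex[1],ex[0]])
    o={"side":np.array([517.4,-216.1]),"scene":np.array([516.2,-213.9])}[n]
    for nm,c,z in (("cap",(517,-217),70),("beam",(524,-287),53),("tube",(509,-148),53),("bar",(441,-223),20)):
      s=(abs(W[...,0]-c[0])<34)&(abs(W[...,1]-c[1])<(50 if nm=="bar" else 34))&(abs(W[...,2]-z)<5)&(p.min(2)>100)
      R=cv2.minAreaRect(W[s][:,:2].astype(np.float32)); q=np.array(R[0])-o
      print(n,nm,np.round(R[0],1),np.round(R[1],1),round(R[2],1),"plate",(q@ex).round(1),(q@ey).round(1))
p=cv2.imread("pics/side9.png"); q=cv2.imread("pics/scene9.png")
a=proj([[.5,-.216,.02]],vision.camera_model("side"))[0].astype(int);b=proj([[.5,-.216,.02]],vision.camera_model("scene"))[0].astype(int)
f=lambda i,c:cv2.resize(i[c[1]-75:c[1]+75,c[0]-75:c[0]+75],None,fx=2.6,fy=2.6,interpolation=2)
cv2.imwrite("pics/crop9.png",np.hstack([f(p,a),f(q,b)]))
E
```

```text
time_s: 34.3
position: [0.4416, -0.2235, 0.1438]
tcp_rot: [[-0.105, 0.994, -0.002], [0.994, 0.105, -0.001], [-0.001, -0.002, -1.0]]
force: [1.1, -0.3, 0.3]
opening: 0.459
time_s: 34.8
position: [0.3806, -0.0637, 0.1935]
tcp_rot: [[-0.109, 0.994, -0.007], [0.994, 0.109, 0.002], [0.003, -0.007, -1.0]]
force: [-0.5, -0.4, 0.1]
opening: 0.464
[ 0.38059104 -0.06373882  0.19348649]
side cap [ 517.5 -217.9] [56.  58.8] 33.3 plate -0.1 -1.8
side beam [ 524.9 -286.7] [50.8 41.9] 6.0 plate 0.1 -71.0
side tube [ 510.3 -146.5] [40.6 43.8] 6.5 plate 0.2 69.9
side bar [ 442.2 -223.3] [25.  83.3] 6.9 plate -75.6 0.7
scene cap [ 517.4 -215.7] [59.8 55.4] 57.8 plate 1.0 -1.9
scene beam [ 524.4 -286.8] [52.5 41.6] 7.9 plate 0.6 -73.4
scene tube [ 510.9 -146.9] [43.  45.9] 3.6 plate 1.8 67.1
scene bar [ 441.5 -223.3] [32.8 84.6] 2.5 plate -75.3 -1.5
```

View pics/crop9.png

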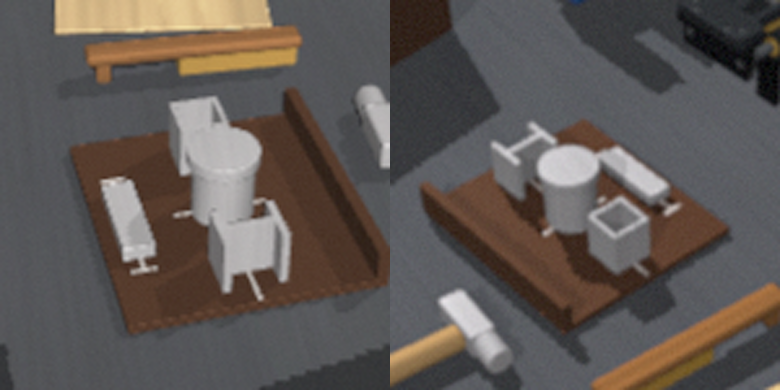

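```bash
python3 -m inch '[[40,0,0,0,0],[40,0,0,0,0]]'; python3 -c "
from rig import bot; print(bot.hand_in())"
```

```text
time_s: 35.1
position: [0.3857, -0.069, 0.1938]
tcp_rot: [[-0.106, 0.994, -0.001], [0.994, 0.106, -0.002], [-0.002, -0.001, -1.0]]
force: [-0.7, 1.2, 0.2]
opening: 0.461
the job is handed in; nothing more can be done
None
```

The post foot is fitted up and handed in at about 35 s, with the gripper clear of everything. I placed the parts in the order asked: pipe on the cross, cap on the pipe, tube to the left, H-beam to the right, then the bar on the front line.

| Part | Last measured position or gap | Target |
|---|---|---|
| Pipe | about 2–3 mm right of the cross and up to about 1 mm back | on the cross |
| Cap | about 1 mm off the pipe's axis | centred on the pipe |
| Tube | on the long line (0–2 mm back of it), gap about 24–27 mm | 25 mm gap |
| H-beam | on the long line (within 1 mm), gap about 24–27 mm | 25 mm gap |
| Bar | within 1 mm of the front line, centred within about 1.5 mm, parallel to the lip within the measuring error | centred on the line |

- **Pipe off the cross:** I left the 2–3 mm as it was, because nudging the capped pipe seemed the greater risk.
- **Disagreements:** the two fixed cameras differ by 1–3 mm. One edge measurement put the cap about 3 mm off the pipe, but a closer wrist-camera view showed under 1 mm.
- **Left alone:** I moved nothing else on purpose. The last pictures show the brush and hammer apparently where they were. I did not check the short pipe stub or the magnet again at the end.

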